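Marked egg from the tilted turner to the windowing stand

ROBOT

A 6-joint arm with a two-finger parallel gripper is mounted at the origin on a cart in front of the work surface, level with it; the furniture and walls round the work are solid. World frame = base frame: x ahead of the robot, y to its left, z up, the work surface at z = 0. Lengths are in m, angles in degrees, forces in N, time in s.
With the tool pointing down it reaches from about 0.275 to 0.75 m from the base axis. Payload 10.2 kg.
Tool frame: the origin (TCP) lies on the centre line of the jaws, within the pads' length; the fingertips stand 14 mm ahead of it and the grasp point (between the pads) lies 5 mm behind it (finger_overhang is the distance from the TCP to the fingertips, in m); z points along the fingers, y is the direction in which the jaws open and shut (so a half turn about z gives the same grasp; the last joint's range is limited). The gripper opens to 85 mm and grips with 20 to 120 N. Pads are 22 mm wide; open, the fingers measure 114 mm over their backs; the gripper's body (76 mm by 85 mm) begins 54 mm behind the grasp point. The pads swing forward as they close: fully open they stand 13 mm farther back than shut.
Start: joints at [-78.346, 17.928, 85.812, -0, 76.261, -12.8], TCP at [0.217, -0.478, 0.212] pointing down, gripper open.
Joint ranges: [-168.41, 168.41], [-55.51, 124.54], [10.69, 146.95], [-70.63, 250.63], [1, 178], [-165.06, 165.06]. Speed limits (degrees/s): [136.94, 136.94, 172.46, 180, 180, 180].

INTERFACE

Orientations are given as [roll, pitch, yaw] about the fixed x, y, z axes, in that order (R = Rz(yaw) Ry(pitch) Rx(roll)).
In Python, from bench import state, snapshot, camera_info, finish_job, search_frame, silhouettes, finger_overhang gives the robot as it stands.
- The arm moves only by the shell command python3 -m inch 'ROWS' [FORCE]. ROWS is JSON, a list of rows, each an object of numbers: "dx", "dy", "dz": the shift along the world's x, y, z in mm; "wx", "wy", "wz": the turn, a rotation vector about the world's x, y, z in units of 5 degrees (1.0 is 5 degrees); "gripper": the closure in counts, from 0 (fully open) to 255 (shut). A call has 1 to 20 rows; each row is the pose to reach, as a shift and turn from the pose measured when the call began; what a row does not reach only later rows make up. A row lasts 1/12 s, in which the tool goes at most 41.7 mm and 7.16 degrees, less where a joint would pass 70% of its speed; a pose out of reach is approached as far as the arm can. A call with a gripper value outside its range is refused whole. The fingers move at their own pace and stop on an object; FORCE is the grip in N (left out, the last holds). Time passes only in rows, so rows that repeat a pose let the fingers close. It gives the time, the measured TCP pose, the force and the opening at its end, in the units of the state.
- state(): the state, without advancing time (a new reading comes with each control period).
- snapshot(name): name is "side" or "top"; returns (picture, depth): 384x512x3 uint8, blue, green, red; 384x512 float32, m along the optical axis (not along the pixel's ray), 0 where there is no reading.
- camera_info(name): a dict with "fx", "fy", "cx", "cy" (pixels), "dist" ([k1, k2, p1, p2, k3] as OpenCV has them; the pictures are not rectified), "world_from_camera" (4x4, takes a point from camera to world coordinates). Camera axes: x right, y up, looking along -z (the intrinsics and any distortion apply to the point x, -y, -z); pixel columns grow to the right and rows downward; lengths in m; the calibration is good to about 2 mm. A picture is of the moment at which its call begins. camera_info takes no time and is no camera call.
- finish_job(): hands the job in, once; it reports no verdict.
Trained networks look in the newest picture that a camera, given by its name, has taken for a name from the list of things; names that differ only in an ending like _2 or _b are one class to them, and where a whole thing is asked for, a point or a joint stands for the part that bears it (a point fixed in the world has none). Each returns a list of dicts, best first, with "p" (0 to 1); they miss things now and then, are a little off and sometimes report something else, mostly with a low value. They report only what shows in the picture. A call takes as long as a camera call.
- search_frame(camera, thing): "location" ([column, row] in pixels, amid what is visible of it).
- silhouettes(camera, thing): "mask" (384x512 bool, what is visible of it) and "location" ([column, row] in pixels, amid what is visible of it).
The state is a dict: "time_s": time; "q": joint angles; "joint_velocities": joint speeds; "joint_torque": joint torques, N m; "tool_pos": TCP position; "tcp_rot": TCP orientation; "force": force on the tool from outside, world axes, zero at the start; "ft_torque": the same for the moment, N m; "gripper_width": opening from 0.0 (shut) to 1.0 (fully open).
Only numpy, scipy, OpenCV 4.12 (cv2) and the standard library are available. Lean on these libraries where they do the work, as an engineer would, in place of code of your own. Each camera call takes 0.05 s, during which the arm holds its last target. There are 200 camera calls.

TASK

Swing the egg turner's hold-down bar fully back, take out the egg with the blue ring and stand it upright, blunt end up, in the cup of the windowing stand, with a light grip and no knocks, so that its shell does not crack. Slide the stand's jaw up by its red tab until its sprung pad presses lightly on the egg, and swing the hold-down bar fully down again over the other two eggs. Leave those eggs in their cups, and the marker and the tape roll where they lie.

Things in the scene. Friction and masses are not known exactly. Their poses are not given: they have to be found in the camera images.
- marked_egg: A hen's egg, 57 mm long, 44 mm thick at its widest; origin on its axis at the widest section, 32 mm from the pointed end and 25 mm from the blunt end, +z along the axis to the blunt end. Buff with a blue ring near the blunt end; 48 to 72 g. It leans 35 deg in one of three cups in the turner, blunt end up and towards the robot. Shell cracks if gripped with over 35 N a finger (20 to 30 N holds it) or if it is knocked or pressed with over 30 N.
- plain_egg_1: A hen's egg, 57 mm long, 44 mm thick at its widest; origin on its axis at the widest section, 32 mm from the pointed end and 25 mm from the blunt end, +z along the axis to the blunt end. Plain buff, no ring; leans in another cup of the turner. Stays there.
- plain_egg_2: A hen's egg, 57 mm long, 44 mm thick at its widest; origin on its axis at the widest section, 32 mm from the pointed end and 25 mm from the blunt end, +z along the axis to the blunt end. Plain buff, no ring; leans in another cup of the turner. Stays there.
- turner: Fixed egg turner, grey base 130 x 236 x 8 mm, aluminium end plates to 84 mm height. Origin: centre of base underside; y along the row. White cradle leans 35 deg to -x. Cups at y = -58, 0, 58 mm: a hole and 4 thin prongs, 38 mm gap between the two downhill ones (to the egg's widest section) and the two short uphill ones. Seated egg origin: x -21, z 91 mm. Grey motor box at +y end.
- hold_bar (a joint): Hold-down bar of the turner, a steel wire bow over the blunt ends of the eggs, hinged on the row line 62 mm above the bench. 0 rad = down over the eggs (leaning 35 deg to turner -x), grows as it swings up and over to turner +x, fully back at 1.48 (50 deg past upright). Stays where it is left; about 1 N at the red sleeve moves it.
- hold_bar_grip (a point): Middle of the red sleeve (13 mm thick, 40 mm long, along turner y) on the end of the hold-down bar's crossbar; it juts out past the turner's -y end, 68 mm from the hinge line; 118 mm above the bench when down, 130 at the top of its arc, 106 fully back. Push it with shut fingers (from the robot's side to open, the far side to shut), following its arc: a level push can jam.
- hold_bar_hinge (a point): The point on the hinge line of the hold-down bar (along turner y) level with the middle of the red sleeve, 62 mm above the bench.
- egg_stand: Fixed windowing stand; origin under the cup's axis, on the bench. Grey base: x -45..45, y -108..56 mm, 14 mm high; white cup plate 56 x 50 mm, top at 24 mm, with a 26 mm hole for the pointed end. Fixed black V pad on the +y side, 1.8 mm off a seated egg, to 62 mm height. The jaw comes from -y. Both x sides are free for fingers.
- cup_seat (a point): Where the origin of the egg lies when it stands in the cup: on the cup's axis, 49.8 mm above the bench. Axes as the stand.
- jaw (a joint): Sliding jaw of the stand: 0 m = fully back, grows as it slides along stand +y to the egg, end stop 0.034. Friction 3 N, stays where it is left. Its sprung pad meets the seated egg at about 0.024, shifts it up to 2 mm against the fixed pad and is then pushed in itself: stop at 3 mm of pad travel (1 to 6 mm allowed), jaw at about 0.028 to 0.030.
- jaw_tab (a point): Middle of the outer (-y) face of the jaw's red upright tab, 40 mm wide along stand x, 6 mm thick, from 44 to 84 mm height; moves with the jaw. Push it along stand +y.
- jaw_pad (a joint): Travel of the black sprung V pad into the jaw: 0 m free, grows as the egg pushes it in, at most 0.007; spring 0.6 N per mm.
- marker: White marker pen with blue cap, 135 x 17 x 16 mm, loose on the bench; origin at the centre of its underside. Leave it.
- tape: Roll of beige tape lying flat, 104 mm across, 25 mm high; origin at the centre of its underside. Leave it.

How it is judged (in metres and radians):
On the way, in this order (a step that is already met when the one before it is completed fails the run):
1. the hold-down bar is swung back clear of the eggs (over 1.3 rad) (value of joint hold_bar above 1.3 rad), for 0.1 s.
2. the marked egg is lifted clear of the turner in the fingers (distance of marked_egg from where it was at the start of the episode above 0.05 m and contact force between marked_egg and turner below 0.05 N and contact force between the fingers and marked_egg above 1 N), for 0.1 s.
3. the marked egg stands upright in the cup, let go (horizontal distance between marked_egg and cup_seat below 0.008 m and z of marked_egg in the frame of cup_seat between -0.004 and 0.004 m and angle between marked_egg's own z axis and vertical below 0.35 rad and contact force between the fingers and marked_egg below 0.05 N), for 0.2 s.
4. the jaw's sprung pad presses on the egg (1 to 6 mm of travel) (horizontal distance between marked_egg and cup_seat below 0.005 m and z of marked_egg in the frame of cup_seat between -0.004 and 0.004 m and angle between marked_egg's own z axis and vertical below 0.26 rad and value of joint jaw_pad between 0.001 and 0.006 m), for 0.2 s.
At the end, for the whole second after the job is handed in: The marked egg stands at rest in the cup, within 5 mm of its axis, 4 mm of its height and 15 deg of upright; the jaw's pad is pushed in 1 to 6 mm by it; the hold-down bar is down (under 0.12 rad); the other two eggs are within 8 mm of where they stood (all of step 4 and value of joint hold_bar below 0.12 rad and linear speed of marked_egg below 0.02 m/s and distance of each of plain_egg_1, plain_egg_2 from where it was at the start of the episode below 0.008 m); the robot touches nothing.
It fails at once if the marked egg is gripped with over 35 N a finger (70 N over both) (contact force between the fingers and marked_egg above 70 N).
It fails at once if the marked egg is knocked against the turner or the stand with over 30 N (contact force between marked_egg and turner above 30 N or contact force between marked_egg and egg_stand above 30 N).
It fails at once if the marked egg is dropped to the bench (height (world z) of marked_egg below 0.04 m).
It fails at once if another egg is displaced by over 8 mm (distance of any of plain_egg_1, plain_egg_2 from where it was at the start of the episode above 0.008 m).
It fails at once if the marker or the tape roll is moved by over 20 mm (distance of any of marker, tape from where it was at the start of the episode above 0.02 m).
It also fails if it takes over 69 s, if anything falls off the work surface, if the arm or the gripper's body presses on something with over 40 N, if the wrist force passes 120 N, or if a joint passes its speed limit or range.

## Working session

There is one attempt and no reset: what is moved stays moved. The work goes in short steps, Python scripts to look and compute and a shell command to move; the robot and the scene stay as the last step left them, time stands still between calls to the robot, and variables do not carry over. Pictures are saved under pics/ and viewed, about 8 in all and at most 12, crops included, and the job is handed in when it is done.

```bash
mkdir -p pics; ls; cat > h.py <<'E'
import numpy as np, cv2
from bench import *
def pix2w(cam,u,v,d):
    ci=camera_info(cam);K=np.array([[ci['fx'],0,ci['cx']],[0,ci['fy'],ci['cy']],[0,0,1]])
    u=np.atleast_1d(u).astype(float);v=np.atleast_1d(v).astype(float);d=np.atleast_1d(d)
    n=cv2.undistortPoints(np.stack([u,v],1)[:,None],K,np.array(ci['dist']))[:,0]
    P=np.stack([n[:,0]*d,-n[:,1]*d,-d,np.ones(len(d))],1)
    return (P@np.array(ci['world_from_camera']).T)[:,:3]
def w2pix(cam,P):
    ci=camera_info(cam);K=np.array([[ci['fx'],0,ci['cx']],[0,ci['fy'],ci['cy']],[0,0,1]])
    P=np.atleast_2d(P);c=np.c_[P,np.ones(len(P))]@np.linalg.inv(np.array(ci['world_from_camera'])).T
    c=c[:,:3]*[1,-1,-1]
    return cv2.projectPoints(c,np.zeros(3),np.zeros(3),K,np.array(ci['dist']))[0][:,0]
def cloud(cam,mask,d):
    v,u=np.nonzero(mask&(d>0)); return pix2w(cam,u,v,d[v,u])
E
python3 - <<'E'
from h import *
S={}
for c in('side','top'):
    p,d=snapshot(c);cv2.imwrite(f'pics/{c}0.png',p);np.save(f'{c}0.npy',d)
    print(c,np.round(np.array(camera_info(c)['world_from_camera'])[:3],2).tolist())
    for t in('marked_egg','plain_egg_1','turner','hold_bar_grip','egg_stand','jaw_tab','marker','tape'):
        for r in silhouettes(c,t)[:3]:
            if r['p']<.3: continue
            P=cloud(c,r['mask'],d)
            print(t,round(r['p'],2),np.round(r['location']),len(P),np.round(np.median(P,0),3) if len(P) else '',np.round(np.percentile(P,[2,98],0),3).tolist() if len(P) else '')
            if t in('marked_egg','plain_egg_1','turner','egg_stand'): np.save(f'm_{c}_{t}_{int(r["location"][0])}.npy',P)
print(state()); print(finger_overhang)
a=cv2.imread('pics/side0.png');b=cv2.imread('pics/top0.png')
E
```

```text
pics
side [[-0.96, -0.26, 0.14, 0.73], [0.29, -0.83, 0.48, 0.47], [-0.01, 0.5, 0.87, 0.89]]
marked_egg 0.57 [322. 250.] 409 [0.514 0.209 0.103] [[0.493, 0.167, 0.048], [0.535, 0.225, 0.122]]
plain_egg_1 0.92 [332. 275.] 326 [0.516 0.266 0.105] [[0.498, 0.247, 0.085], [0.533, 0.281, 0.114]]
plain_egg_1 0.61 [312. 228.] 308 [0.515 0.153 0.104] [[0.496, 0.131, 0.084], [0.532, 0.167, 0.114]]
turner 0.84 [311. 276.] 4773 [0.553 0.239 0.062] [[0.474, 0.089, 0.005], [0.593, 0.35, 0.123]]
turner 0.55 [229. 197.] 277 [ 0.671 -0.021  0.014] [[0.637, -0.076, -0.001], [0.704, 0.033, 0.018]]
hold_bar_grip 0.85 [325. 229.] 352 [0.496 0.158 0.122] [[0.488, 0.057, 0.045], [0.53, 0.3, 0.127]]
egg_stand 0.75 [256. 134.] 1647 [ 0.551 -0.194  0.025] [[0.502, -0.265, 0.006], [0.588, -0.113, 0.079]]
jaw_tab 0.83 [249. 118.] 347 [ 0.552 -0.239  0.058] [[0.52, -0.254, 0.027], [0.582, -0.208, 0.083]]
marker 0.68 [230. 198.] 258 [ 0.67  -0.02   0.014] [[0.638, -0.076, 0.006], [0.704, 0.033, 0.018]]
tape 0.72 [199. 162.] 723 [ 0.709 -0.133  0.023] [[0.661, -0.186, -0.0], [0.756, -0.089, 0.027]]
top [[0.01, 0.9
[... 1034 characters left out ...]
, [0.755, -0.09, 0.029]]
{'time_s': 0.9, 'q': array([-7.83464245e+01,  1.79283384e+01,  8.58125785e+01,  9.22721512e-04,
        7.62594083e+01, -1.28020462e+01]), 'joint_velocities': array([ 0.02210664, -0.12788324, -0.00763846,  0.11569306,  0.11657299,
        0.01496745]), 'joint_torque': array([-1.99231159e-03, -4.12176418e+01, -2.59902012e+01, -3.29597660e-04,
        4.60128394e-04,  8.94373109e-07]), 'tool_pos': array([ 0.21732035, -0.47791757,  0.21218527]), 'tcp_rot': array([-1.79999882e+02, -9.46077124e-04,  2.44554024e+01]), 'force': array([-0.26536976, -0.93917851,  0.23296713]), 'ft_torque': array([0.01206691, 0.01907877, 0.00267079]), 'gripper_width': 1.0009722723169405}
0.014
```

View pics/top0.png

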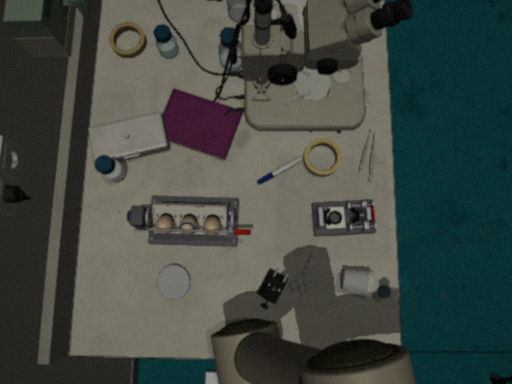

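View pics/side0.png

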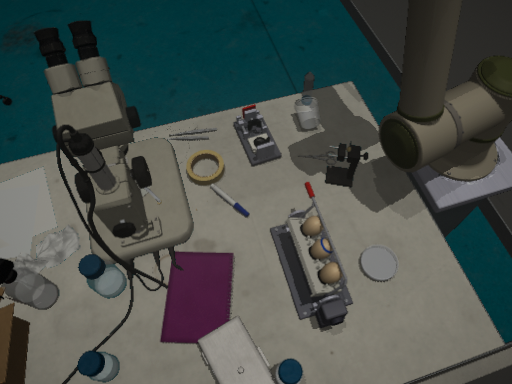

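```bash
cat > fit.py <<'E'
from h import *
from scipy.optimize import least_squares
def rect(P,zlo,zhi):
    Q=P[(P[:,2]>zlo)&(P[:,2]<zhi)][:,:2].astype(np.float32)*1000
    return cv2.minAreaRect(Q)
def eggfit(P,ax,c0):
    def f(c):
        r=P-c; a=r@ax; rho=np.linalg.norm(r-a[:,None]*ax,axis=1)
        L=np.where(a>0,.025,.032); return (np.sqrt((rho/.022)**2+(a/L)**2)-1)*.022
    s=least_squares(f,c0,loss='soft_l1',f_scale=.001); return s.x,np.median(abs(s.fun))
E
python3 - <<'E'
from fit import *
import glob
from bench import *
for c in('side','top'):
    for t in('turner','egg_stand'):
        g=glob.glob(f'm_{c}_{t}_*.npy'); P=max((np.load(x) for x in g),key=len)
        print(c,t,'rect low',rect(P,-.0,.012 if t=='turner' else .02))
    for g in sorted(glob.glob(f'm_{c}_*egg_[0-9]*.npy')+glob.glob(f'm_{c}_*egg_1_*.npy')):
        P=np.load(g); P=P[P[:,2]>.08]; ax=np.array([-np.sin(np.radians(35)),0,np.cos(np.radians(35))])
        print(g,len(P),eggfit(P,ax,np.median(P,0)-[0,0,.02]))
    p=cv2.imread(f'pics/{c}0.png');d=np.load(f'{c}0.npy')
    hsv=cv2.cvtColor(p,cv2.COLOR_BGR2HSV); red=((hsv[...,0]<8)|(hsv[...,0]>172))&(hsv[...,1]>150)&(hsv[...,2]>60)
    n,l,st,ce=cv2.connectedComponentsWithStats(red.astype(np.uint8))
    for i in range(1,n):
        if st[i,4]>15:
            P=cloud(c,l==i,d)
            print('red',ce[i],st[i,4],np.round(np.median(P,0),4),np.round(np.percentile(P,[3,97],0),3).tolist())
E
```

```text
side turner rect low ((530.0778198242188, 204.66482543945312), (291.36407470703125, 131.8030242919922), 89.36599731445312)
side egg_stand rect low ((544.4874877929688, -210.69989013671875), (92.46923065185547, 199.82901000976562), 3.274977684020996)
m_side_marked_egg_321.npy 369 (array([0.5081299 , 0.20384455, 0.09013331]), np.float64(0.0006496990930797496))
m_side_plain_egg_1_311.npy 308 (array([0.50750955, 0.14572077, 0.08978134]), np.float64(0.0007264358800171608))
m_side_plain_egg_1_311.npy 308 (array([0.50750955, 0.14572077, 0.08978134]), np.float64(0.0007264358800171608))
m_side_plain_egg_1_332.npy 326 (array([0.50898225, 0.26088499, 0.08959227]), np.float64(0.000630829918411004))
m_side_plain_egg_1_332.npy 326 (array([0.50898225, 0.26088499, 0.08959227]), np.float64(0.000630829918411004))
red [248.4 106.7] 20 [ 0.5492 -0.2539  0.0836] [[0.534, -0.257, 0.08], [0.566, -0.249, 0.087]]
red [308.8115942  188.98550725] 69 [0.4949 0.0697 0.1246] [[0.49, 0.051, 0.12], [0.499, 0.088, 0.128]]
top turner rect low ((530.1674194335938, 213.47821044921875), (256.8647766113281, 130.611434936
[... 328 characters left out ...]
692532]), np.float64(0.04623124705064123))
m_top_plain_egg_1_164.npy 162 (array([0.50995177, 0.2628823 , 0.09011743]), np.float64(0.0007051931426251714))
m_top_plain_egg_1_164.npy 162 (array([0.50995177, 0.2628823 , 0.09011743]), np.float64(0.0007051931426251714))
m_top_plain_egg_1_213.npy 253 (array([0.50807339, 0.14623103, 0.09077568]), np.float64(0.0008092203497380965))
m_top_plain_egg_1_213.npy 253 (array([0.50807339, 0.14623103, 0.09077568]), np.float64(0.0008092203497380965))
red [372.65517241 213.        ] 29 [ 0.546  -0.2526  0.0836] [[0.531, -0.256, 0.079], [0.562, -0.25, 0.087]]
red [241.31818182 231.42424242] 66 [0.4933 0.0718 0.1251] [[0.489, 0.053, 0.122], [0.497, 0.088, 0.128]]
```

```bash
python3 -m inch '[{"dx":12,"dy":30,"dz":0,"wz":-0.3,"gripper":255},{"dx":24,"dy":60,"wz":-0.6,"gripper":255},{"dx":37,"dy":90,"wz":-0.9,"gripper":255},{"dx":50,"dy":122,"wz":-1.2,"gripper":255},{"dx":62,"dy":152,"wz":-1.5,"gripper":255},{"dx":75,"dy":182,"wz":-1.8,"gripper":255},{"dx":87,"dy":212,"wz":-2.1,"gripper":255},{"dx":99,"dy":242,"wz":-2.4,"gripper":255},{"dx":112,"dy":272,"wz":-2.7,"gripper":255},{"dx":124,"dy":302,"wz":-3.0,"gripper":255},{"dx":136,"dy":332,"wz":-3.3,"gripper":255},{"dx":148,"dy":362,"wz":-3.6,"gripper":255},{"dx":161,"dy":392,"wz":-3.9,"gripper":255},{"dx":173,"dy":422,"wz":-4.2,"gripper":255},{"dx":185,"dy":452,"wz":-4.5,"gripper":255},{"dx":198,"dy":482,"wz":-4.8,"gripper":255},{"dx":210,"dy":512,"wz":-4.9,"gripper":255},{"dx":220,"dy":535,"wz":-4.9,"gripper":255},{"dx":223,"dy":544,"wz":-4.9,"gripper":255},{"dx":223,"dy":544,"wz":-4.9,"gripper":255}]' 20
```

```text
validation failed for argument at $[0]...
```

```bash
python3 -m inch '[{"dx":12,"dy":30,"dz":0,"wx":0,"wy":0,"wz":-0.3,"gripper":255}]' 20; python3 -m inch --help | head -30
```

```text
time_s: 0.98
tool_pos: [0.228, -0.4505, 0.2117]
tcp_rot: [180.0, 0.0, 22.8]
force: [0.9, 0.0, 0.3]
gripper_width: 0.885invalid input: not JSON, or not a number
```

```bash
python3 -m inch '[{"dx":14,"dy":35,"dz":0,"wx":0,"wy":0,"wz":-0.3,"gripper":255},{"dx":28,"dy":70,"dz":0,"wx":0,"wy":0,"wz":-0.6,"gripper":255},{"dx":42,"dy":105,"dz":0,"wx":0,"wy":0,"wz":-0.9,"gripper":255},{"dx":56,"dy":140,"dz":0,"wx":0,"wy":0,"wz":-1.2,"gripper":255},{"dx":71,"dy":175,"dz":0,"wx":0,"wy":0,"wz":-1.5,"gripper":255},{"dx":85,"dy":210,"dz":0,"wx":0,"wy":0,"wz":-1.8,"gripper":255},{"dx":99,"dy":245,"dz":0,"wx":0,"wy":0,"wz":-2.2,"gripper":255},{"dx":114,"dy":280,"dz":0,"wx":0,"wy":0,"wz":-2.5,"gripper":255},{"dx":128,"dy":315,"dz":0,"wx":0,"wy":0,"wz":-2.8,"gripper":255},{"dx":142,"dy":350,"dz":0,"wx":0,"wy":0,"wz":-3.1,"gripper":255},{"dx":157,"dy":385,"dz":0,"wx":0,"wy":0,"wz":-3.5,"gripper":255},{"dx":171,"dy":420,"dz":0,"wx":0,"wy":0,"wz":-3.8,"gripper":255},{"dx":185,"dy":455,"dz":0,"wx":0,"wy":0,"wz":-4.1,"gripper":255},{"dx":200,"dy":490,"dz":0,"wx":0,"wy":0,"wz":-4.4,"gripper":255},{"dx":210,"dy":512,"dz":0,"wx":0,"wy":0,"wz":-4.56,"gripper":255},{"dx":212,"dy":516,"dz":0,"wx":0,"wy":0,"wz":-4.56,"gripper":255},{"dx":212,"dy":516,"dz":-30,"wx":0,"wy":0,"wz":-4.56,"gripper":255},{"dx":212,"dy":516,"dz":-60,"wx":0,"wy":0,"wz":-4.56,"gripper":255},{"dx":212,"dy":516,"dz":-90,"wx":0,"wy":0,"wz":-4.56,"gripper":255},{"dx":212,"dy":516,"dz":-94,"wx":0,"wy":0,"wz":-4.56,"gripper":255}]' 20
cat > cam.py <<'E'
import sys; from h import *
c,n=sys.argv[1:3];p,d=snapshot(c)
if len(sys.argv)>3:
    x0,y0,x1,y1=map(int,sys.argv[3:7]);p=cv2.resize(p[y0:y1,x0:x1],None,fx=4,fy=4,interpolation=cv2.INTER_CUBIC)
cv2.imwrite(f'pics/{n}.png',p)
E
python3 cam.py side s1 240 150 400 300
```

```text
time_s: 2.65
tool_pos: [0.4374, 0.0654, 0.1139]
tcp_rot: [180.0, 0.5, -0.0]
force: [-0.5, -0.6, -0.5]
gripper_width: 0.001
```

View pics/s1.png

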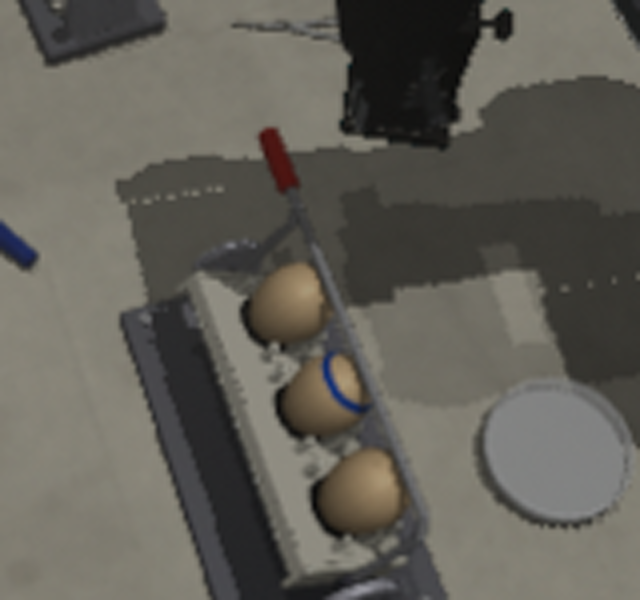

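```bash
python3 - <<'E'
from h import *
s=state();print(s['tool_pos'],s['time_s'])
print(w2pix('side',[s['tool_pos'],s['tool_pos']+[0,0,.1],[.494,.07,.118]]),w2pix('top',[s['tool_pos'],[.494,.07,.118]]))
p,d=snapshot('side');cv2.imwrite('pics/s2.png',p)
E
```

```text
[0.43838259 0.06526104 0.11565794] 2.7
[[330.15532189 183.34118696]
 [337.01221426 158.8309907 ]
 [308.89038265 190.48868929]] [[243.4693159  254.87044466]
 [241.86160606 231.17923346]]
```

View pics/s2.png

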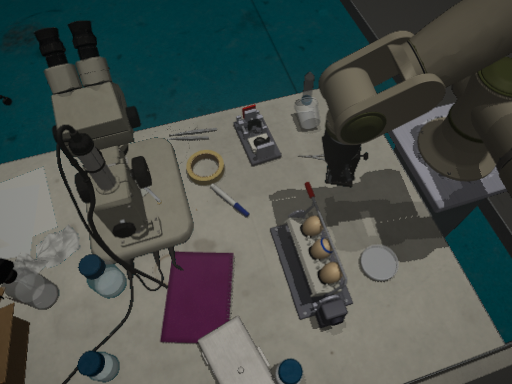

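```bash
python3 -m inch '[{"dx":18,"dy":0,"dz":1,"wx":0,"wy":0,"wz":0,"gripper":255},{"dx":30,"dy":0,"dz":2,"wx":0,"wy":0,"wz":0,"gripper":255},{"dx":36,"dy":0,"dz":3,"wx":0,"wy":0,"wz":0,"gripper":255},{"dx":44,"dy":0,"dz":7,"wx":0,"wy":0,"wz":0,"gripper":255},{"dx":52,"dy":0,"dz":10,"wx":0,"wy":0,"wz":0,"gripper":255},{"dx":60,"dy":0,"dz":12,"wx":0,"wy":0,"wz":0,"gripper":255},{"dx":69,"dy":0,"dz":14,"wx":0,"wy":0,"wz":0,"gripper":255},{"dx":78,"dy":0,"dz":14,"wx":0,"wy":0,"wz":0,"gripper":255},{"dx":87,"dy":0,"dz":13,"wx":0,"wy":0,"wz":0,"gripper":255},{"dx":96,"dy":0,"dz":11,"wx":0,"wy":0,"wz":0,"gripper":255},{"dx":104,"dy":0,"dz":8,"wx":0,"wy":0,"wz":0,"gripper":255},{"dx":112,"dy":0,"dz":3,"wx":0,"wy":0,"wz":0,"gripper":255},{"dx":119,"dy":0,"dz":-2,"wx":0,"wy":0,"wz":0,"gripper":255},{"dx":123,"dy":0,"dz":-6,"wx":0,"wy":0,"wz":0,"gripper":255},{"dx":126,"dy":0,"dz":-9,"wx":0,"wy":0,"wz":0,"gripper":255},{"dx":128,"dy":0,"dz":-11,"wx":0,"wy":0,"wz":0,"gripper":255},{"dx":128,"dy":0,"dz":-11,"wx":0,"wy":0,"wz":0,"gripper":255}]' 20; cat > red.py <<'E'
from h import *
for c in('side','top'):
    p,d=snapshot(c)
    hsv=cv2.cvtColor(p,cv2.COLOR_BGR2HSV); red=((hsv[...,0]<8)|(hsv[...,0]>172))&(hsv[...,1]>150)&(hsv[...,2]>50)
    n,l,st,ce=cv2.connectedComponentsWithStats(red.astype(np.uint8))
    for i in range(1,n):
        if st[i,4]>7:
            P=cloud(c,l==i,d)
            print(c,ce[i],st[i,4],np.round(np.median(P,0),4),np.round(np.percentile(P,[3,97],0),3).tolist())
E
python3 red.py
```

```text
time_s: 4.17
tool_pos: [0.5676, 0.0652, 0.1062]
tcp_rot: [180.0, 0.2, -0.0]
force: [-0.4, -0.2, 0.1]
gripper_width: -0.001
side [245.86206897 108.96551724] 29 [ 0.5584 -0.2518  0.0818] [[0.545, -0.255, 0.059], [0.567, -0.249, 0.086]]
side [308.95238095 189.41269841] 63 [0.4951 0.0712 0.1249] [[0.49, 0.052, 0.121], [0.499, 0.088, 0.127]]
top [372.52941176 213.17647059] 34 [ 0.545  -0.2525  0.0832] [[0.531, -0.255, 0.079], [0.564, -0.249, 0.086]]
```

```bash
python3 cam.py side s3 240 110 400 230;python3 red.py
```

```text
side [245.86206897 108.96551724] 29 [ 0.5577 -0.2515  0.0811] [[0.545, -0.255, 0.058], [0.567, -0.248, 0.086]]
side [308.93442623 189.37704918] 61 [0.4949 0.0724 0.125 ] [[0.491, 0.053, 0.122], [0.499, 0.088, 0.128]]
top [372.46875 213.25   ] 32 [ 0.5448 -0.2525  0.0831] [[0.531, -0.256, 0.078], [0.564, -0.25, 0.087]]
```

View pics/s3.png

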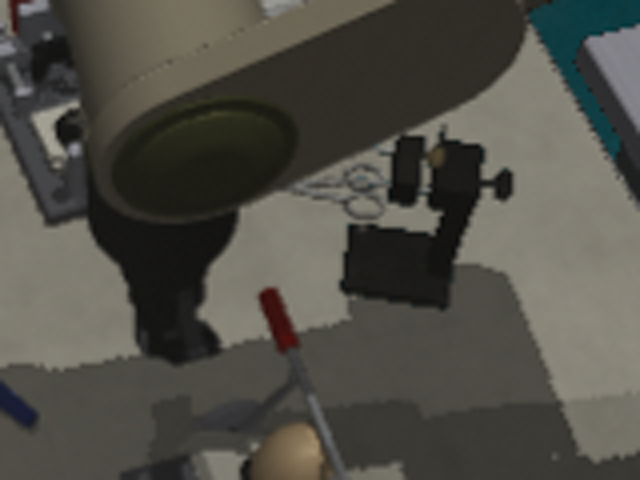

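```bash
python3 - <<'E'
from h import *
s=state();t=s['tool_pos'];print(t)
print(w2pix('side',[t,t-[0,0,.014],t+[0,0,.05]]))
p,d=snapshot('side')
P=np.full((384,512,3),np.nan);v,u=np.nonzero(d>0);P[v,u]=pix2w('side',u,v,d[v,u])
m=np.zeros((384,512),bool);m[150:205,270:300]=1
Q=P[m&(P[...,2]>.06)&(P[...,2]<.2)]
for z in np.arange(.06,.2,.02):
    q=Q[(Q[:,2]>z)&(Q[:,2]<z+.02)]
    if len(q):print(round(z,2),len(q),np.round(q.min(0),3),np.round(q.max(0),3))
E
```

```text
[0.56764009 0.06517967 0.10698185]
[[278.07827521 199.23939502]
 [277.90386832 202.12987643]
 [278.74115189 188.24281382]]
0.12 9 [0.573 0.067 0.13 ] [0.579 0.078 0.137]
0.14 14 [0.574 0.065 0.14 ] [0.579 0.08  0.159]
0.16 30 [0.565 0.053 0.164] [0.581 0.095 0.18 ]
0.18 59 [0.566 0.054 0.18 ] [0.585 0.118 0.2  ]
```

```bash
python3 - <<'E'
from h import *
for z in(.093,.107,.12,.13,.14,.16): print(z,np.round(w2pix('side',[[.579,.08,z],[.5565,.08,z],[.579,.05,z]])).tolist())
p,d=snapshot('side')
P=np.zeros((384,512,3));v,u=np.nonzero(d>0);P[v,u]=pix2w('side',u,v,d[v,u])
print('cols',list(range(268,300,3)))
for r in range(184,210,2): print(r,' '.join('%4d/%3d'%(P[r,c,2]*1000,p[r,c].mean()) for c in range(268,300,3)))
E
```

```text
0.093 [[275.0, 209.0], [284.0, 206.0], [271.0, 198.0]]
0.107 [[275.0, 206.0], [285.0, 203.0], [271.0, 195.0]]
0.12 [[276.0, 203.0], [285.0, 201.0], [272.0, 192.0]]
0.13 [[276.0, 201.0], [285.0, 198.0], [272.0, 190.0]]
0.14 [[276.0, 199.0], [285.0, 196.0], [272.0, 188.0]]
0.16 [[276.0, 194.0], [286.0, 192.0], [272.0, 183.0]]
cols [268, 271, 274, 277, 280, 283, 286, 289, 292, 295, 298]
184   -2/123    0/108  207/ 20  207/ 20  233/ 21  241/ 21  235/ 28  240/ 21    0/122   -1/122   -1/123
186    2/122    2/121  200/ 20  196/ 21  227/ 20  237/ 20  232/ 31  233/ 59    1/124    0/125    0/126
188   -2/118    1/121  193/ 27  188/ 20  176/ 21  228/ 21  227/ 31    1/ 86    0/124   -3/127    0/126
190    0/119    1/120  154/ 28  180/ 21  178/ 21  180/ 21  226/ 31  226/ 39    0/118   -2/129    0/127
192    0/122    1/121  147/ 29  171/ 22  181/ 21  183/ 25  226/ 31  223/ 31  213/ 41    0/128   -2/128
194   -1/124    0/124  137/ 34  175/ 23  201/ 22  213/ 27  222/ 29  220/ 31  221/ 20    0/119    0/126
196    0/126    0/125    0/ 79  173/ 23  199/ 19  220/ 20  219/ 24  221/ 36  217/ 22  216/ 96    0/ 73
198    0/125   -1/124    0/107  134/ 32  189/ 21  218/ 22  219/ 28  215/ 36  215/ 31    1/ 64    2/ 73
200   -2/ 72    0/ 73   -3/ 74    1/ 73    0/ 69  211/ 26  212/ 41    0/ 64   -2/ 71    2/ 72    0/ 74
202    0/ 73   -1/ 73    0/ 73    1/ 73   -3/ 72    2/ 72   -1/ 72    2/ 73    2/ 73   -2/ 74    0/ 74
204    0/ 73    0/ 73   -2/ 73    0/ 71    0/ 73    0/ 72   -3/ 72    0/ 72    0/ 72    1/ 75    0/ 74
206    0/ 74   -2/ 74   -1/ 72    0/ 72    1/ 73    0/ 73   -2/ 72    0/ 73    1/ 73    0/ 73    0/ 74
208    0/ 75    0/ 75   -1/ 74    0/ 74    0/ 72    0/ 73   -2/ 69    2/ 73    0/ 72    1/ 72    0/ 72
```

```bash
python3 - <<'E'
from h import *
p,d=snapshot('side');c=p[160:215,250:320].astype(float)*2.2
c=cv2.resize(np.clip(c,0,255).astype(np.uint8),None,fx=10,fy=10,interpolation=cv2.INTER_NEAREST)
t=state()['tool_pos']
for P,k in((t,(0,255,255)),(t-[0,0,.014],(0,0,255)),(t+[0,0,.049],(0,255,0))):
    u,v=w2pix('side',P)[0];cv2.circle(c,(int((u-249.5)*10),int((v-159.5)*10)),5,k,-1)
cv2.imwrite('pics/s4.png',c)
E
```

```text
(no output)
```

View pics/s4.png

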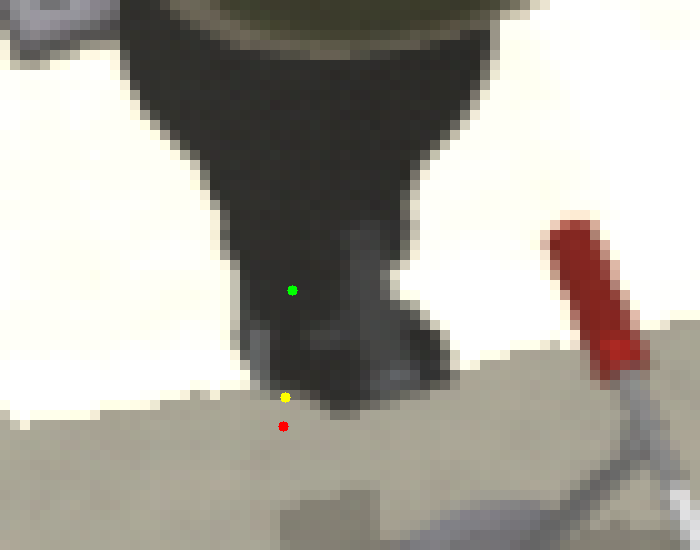

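```bash
python3 -m inch '[{"dx":0,"dy":0,"dz":25,"wx":0,"wy":0,"wz":1,"gripper":255},{"dx":0,"dy":0,"dz":50,"wx":0,"wy":0,"wz":2,"gripper":255},{"dx":-10,"dy":0,"dz":60,"wx":0,"wy":0,"wz":3.4,"gripper":255},{"dx":-20,"dy":0,"dz":60,"wx":0,"wy":0,"wz":4.8,"gripper":255},{"dx":-30,"dy":0,"dz":60,"wx":0,"wy":0,"wz":6.2,"gripper":255},{"dx":-40,"dy":0,"dz":60,"wx":0,"wy":0,"wz":7.6,"gripper":255},{"dx":-50,"dy":0,"dz":60,"wx":0,"wy":0,"wz":9,"gripper":255},{"dx":-60,"dy":0,"dz":60,"wx":0,"wy":0,"wz":10.4,"gripper":255},{"dx":-70,"dy":0,"dz":60,"wx":0,"wy":0,"wz":11.8,"gripper":255},{"dx":-80,"dy":0,"dz":60,"wx":0,"wy":0,"wz":13.2,"gripper":255},{"dx":-90,"dy":0,"dz":60,"wx":0,"wy":0,"wz":14.6,"gripper":255},{"dx":-100,"dy":0,"dz":60,"wx":0,"wy":0,"wz":16,"gripper":255},{"dx":-115,"dy":0,"dz":60,"wx":0,"wy":0,"wz":17.4,"gripper":255},{"dx":-130,"dy":0,"dz":60,"wx":0,"wy":0,"wz":18,"gripper":255},{"dx":-130,"dy":0,"dz":40,"wx":0,"wy":0,"wz":18,"gripper":255},{"dx":-130,"dy":0,"dz":10,"wx":0,"wy":0,"wz":18,"gripper":255},{"dx":-130,"dy":0,"dz":10,"wx":0,"wy":0,"wz":18,"gripper":255}]' 20
python3 - <<'E'
from h import *
t=state()['tool_pos'];print(t,state()['q'])
p,d=snapshot('side')
P=np.zeros((384,512,3));v,u=np.nonzero(d>0);P[v,u]=pix2w('side',u,v,d[v,u])
m=(P[...,2]>.05)&(abs(P[...,0]-t[0])<.06)&(abs(P[...,1]-t[1])<.05)&(P[...,2]<.3)
Q=P[m]
for z in np.arange(.05,.3,.01):
    q=Q[(Q[:,2]>z)&(Q[:,2]<z+.01)]
    if len(q):print(round(z,2),len(q),np.round(q.min(0)[:2],3),np.round(q.max(0)[:2],3))
c=np.clip(p[150:210,290:370].astype(float)*2.2,0,255).astype(np.uint8)
c=cv2.resize(c,None,fx=10,fy=10,interpolation=cv2.INTER_NEAREST)
for Q,k in((t,(0,255,255)),(t-[0,0,.014],(0,0,255)),(t+[0,0,.049],(0,255,0))):
    u,v=w2pix('side',Q)[0];cv2.circle(c,(int((u-289.5)*10),int((v-149.5)*10)),5,k,-1)
cv2.imwrite('pics/s5.png',c)
E
```

```text
time_s: 5.98
tool_pos: [0.4351, 0.0654, 0.1134]
tcp_rot: [-179.6, 0.1, 89.9]
force: [-1.0, 0.3, -1.2]
gripper_width: -0.002
[0.43509036 0.06541205 0.11342249] [ -6.69317108  14.02207502 107.18328802  -0.15153884  59.13389626
  -6.56441724]
0.11 3 [0.488 0.089] [0.495 0.112]
0.12 65 [0.488 0.052] [0.495 0.115]
0.13 10 [0.429 0.071] [0.443 0.078]
0.14 25 [0.422 0.064] [0.449 0.079]
0.15 30 [0.422 0.064] [0.45  0.079]
0.16 22 [0.423 0.072] [0.45  0.079]
0.17 30 [0.414 0.072] [0.466 0.08 ]
0.18 97 [0.399 0.058] [0.472 0.082]
0.19 68 [0.392 0.056] [0.48  0.084]
0.2 92 [0.383 0.065] [0.491 0.085]
0.21 108 [0.376 0.053] [0.493 0.085]
0.22 166 [0.377 0.054] [0.495 0.087]
0.23 90 [0.386 0.061] [0.488 0.088]
0.24 50 [0.448 0.058] [0.478 0.085]
0.25 23 [0.467 0.06 ] [0.475 0.078]
0.26 78 [0.419 0.053] [0.473 0.105]
0.27 111 [0.411 0.059] [0.474 0.105]
0.28 112 [0.411 0.051] [0.474 0.105]
0.29 136 [0.415 0.053] [0.474 0.105]
```

View pics/s5.png

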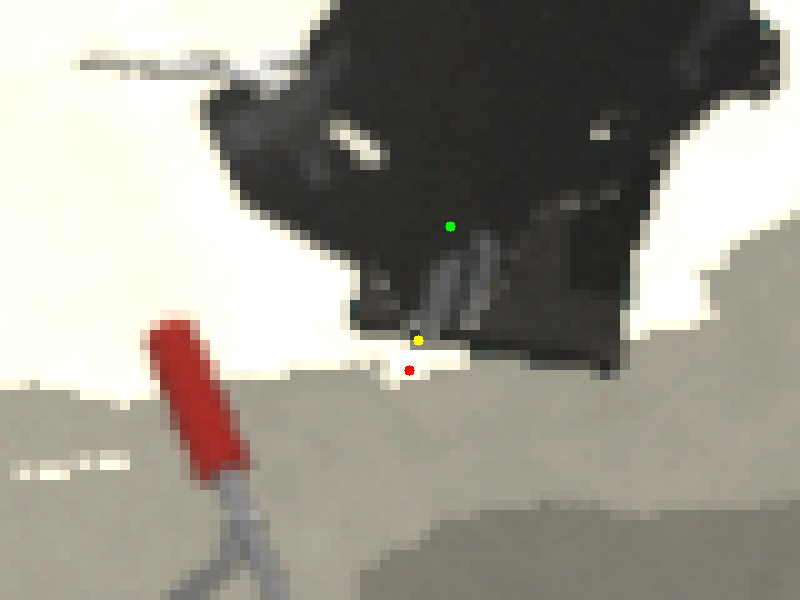

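```bash
python3 -m inch '[{"dx":5,"dy":0,"dz":-15,"wx":0,"wy":0,"wz":0,"gripper":255},{"dx":15,"dy":0,"dz":-27,"wx":0,"wy":0,"wz":0,"gripper":255},{"dx":26,"dy":0,"dz":-27,"wx":0,"wy":0,"wz":0,"gripper":255},{"dx":36,"dy":0,"dz":-27,"wx":0,"wy":0,"wz":0,"gripper":255},{"dx":44,"dy":0,"dz":-22,"wx":0,"wy":0,"wz":0,"gripper":255},{"dx":52,"dy":0,"dz":-18,"wx":0,"wy":0,"wz":0,"gripper":255},{"dx":60,"dy":0,"dz":-16,"wx":0,"wy":0,"wz":0,"gripper":255},{"dx":69,"dy":0,"dz":-15,"wx":0,"wy":0,"wz":0,"gripper":255},{"dx":78,"dy":0,"dz":-15,"wx":0,"wy":0,"wz":0,"gripper":255},{"dx":87,"dy":0,"dz":-15,"wx":0,"wy":0,"wz":0,"gripper":255},{"dx":96,"dy":0,"dz":-18,"wx":0,"wy":0,"wz":0,"gripper":255},{"dx":104,"dy":0,"dz":-21,"wx":0,"wy":0,"wz":0,"gripper":255},{"dx":112,"dy":0,"dz":-25,"wx":0,"wy":0,"wz":0,"gripper":255},{"dx":119,"dy":0,"dz":-30,"wx":0,"wy":0,"wz":0,"gripper":255},{"dx":124,"dy":0,"dz":-35,"wx":0,"wy":0,"wz":0,"gripper":255},{"dx":127,"dy":0,"dz":-38,"wx":0,"wy":0,"wz":0,"gripper":255},{"dx":129,"dy":0,"dz":-40,"wx":0,"wy":0,"wz":0,"gripper":255},{"dx":129,"dy":0,"dz":-40,"wx":0,"wy":0,"wz":0,"gripper":255}]' 20; python3 red.py
```

```text
time_s: 7.53
tool_pos: [0.5629, 0.0653, 0.0775]
tcp_rot: [-179.4, 0.1, 90.0]
force: [-25.2, -2.5, 30.5]
gripper_width: -0.001
side [246.73529412 108.5       ] 34 [ 0.5555 -0.2516  0.0829] [[0.538, -0.256, 0.057], [0.567, -0.248, 0.087]]
side [273.45454545 204.15909091] 44 [0.5827 0.0769 0.1109] [[0.578, 0.063, 0.109], [0.587, 0.088, 0.114]]
top [372.48484848 213.09090909] 33 [ 0.5461 -0.2523  0.0821] [[0.531, -0.256, 0.08], [0.563, -0.25, 0.087]]
```

```bash
python3 -m inch '[{"dx":-10,"dy":0,"dz":5,"wx":0,"wy":0,"wz":0,"gripper":255},{"dx":-15,"dy":0,"dz":35,"wx":0,"wy":0,"wz":0,"gripper":255},{"dx":-20,"dy":0,"dz":70,"wx":0,"wy":0,"wz":0,"gripper":255},{"dx":-30,"dy":5,"dz":100,"wx":0,"wy":-0.5,"wz":0,"gripper":255},{"dx":-40,"dy":20,"dz":110,"wx":0,"wy":-1.2,"wz":0,"gripper":255},{"dx":-50,"dy":40,"dz":115,"wx":0,"wy":-2,"wz":0,"gripper":200},{"dx":-60,"dy":60,"dz":115,"wx":0,"wy":-3,"wz":0,"gripper":150},{"dx":-70,"dy":80,"dz":110,"wx":0,"wy":-4,"wz":0,"gripper":100},{"dx":-80,"dy":100,"dz":105,"wx":0,"wy":-5,"wz":0,"gripper":45},{"dx":-88,"dy":120,"dz":95,"wx":0,"wy":-6,"wz":0,"gripper":45},{"dx":-88,"dy":135,"dz":80,"wx":0,"wy":-7,"wz":0,"gripper":45},{"dx":-88,"dy":139,"dz":68,"wx":0,"wy":-7,"wz":0,"gripper":45},{"dx":-88,"dy":139,"dz":68,"wx":0,"wy":-7,"wz":0,"gripper":45},{"dx":-88,"dy":139,"dz":68,"wx":0,"wy":-7,"wz":0,"gripper":45}]' 20
cat > tip.py <<'E'
from h import *
from scipy.spatial.transform import Rotation as Ro
s=state();t=s['tool_pos'];R=Ro.from_euler('xyz',s['tcp_rot'],degrees=True).as_matrix()
print(np.round(t,4),np.round(s['tcp_rot'],1),s['gripper_width'],'\n',np.round(R,2).tolist())
for cam in('side','top'):
    p,d=snapshot(cam);v,u=np.nonzero(d>0);P=pix2w(cam,u,v,d[v,u])
    L=(P-t)@R; dark=p[v,u].mean(1)<60   # tool frame
    m=(abs(L[:,0])<.03)&(abs(L[:,1])<.07)&(P[:,2]>.03)&dark
    for z in np.arange(-.08,.05,.006):
        q=L[m&(L[:,2]>z)&(L[:,2]<z+.006)]
        if len(q)>1:print(cam,round(z,3),len(q),np.round(q.min(0)[:2],3),np.round(q.max(0)[:2],3))
E
python3 tip.py; python3 cam.py side s6 270 170 380 290
```

```text
time_s: 8.8
tool_pos: [0.4748, 0.2044, 0.1453]
tcp_rot: [145.7, 0.1, 90.0]
force: [1.2, 0.5, -0.4]
gripper_width: 0.821
[0.4748 0.2044 0.1453] [1.457e+02 1.000e-01 9.000e+01] 0.8207892456241477 
 [[0.0, 0.83, 0.56], [1.0, 0.0, -0.0], [-0.0, 0.56, -0.83]]
side -0.08 68 [-0.009 -0.06 ] [0.015 0.067]
side -0.074 40 [-0.004 -0.057] [0.015 0.06 ]
side -0.068 36 [-0.005 -0.042] [0.014 0.05 ]
side -0.062 49 [-0.006 -0.046] [0.013 0.051]
side -0.056 53 [-0.006 -0.04 ] [0.013 0.05 ]
side -0.05 58 [-0.009 -0.042] [0.013 0.05 ]
side -0.044 55 [-0.01  -0.039] [0.013 0.05 ]
side -0.038 53 [-0.011 -0.04 ] [0.013 0.049]
side -0.032 30 [-0.009 -0.039] [0.012 0.042]
side 0.046 38 [-0.018 -0.011] [0.019 0.015]
top -0.08 19 [-0.012  0.038] [0.009 0.069]
top -0.062 4 [-0.009 -0.035] [-0.005  0.044]
top -0.056 13 [-0.009 -0.038] [-0.005  0.046]
top -0.05 11 [-0.009 -0.036] [-0.003  0.05 ]
top -0.044 18 [-0.01 -0.04] [0.007 0.051]
top -0.038 13 [-0.009 -0.035] [0.001 0.048]
top -0.032 5 [-0.008 -0.035] [-0.     0.044]
top 0.034 6 [-0.003 -0.007] [0.004 0.005]
top 0.04 34 [-0.016 -0.016] [0.014 0.014]
top 0.046 45 [-0.018 -0.017] [0.013 0.015]
```

View pics/s6.png

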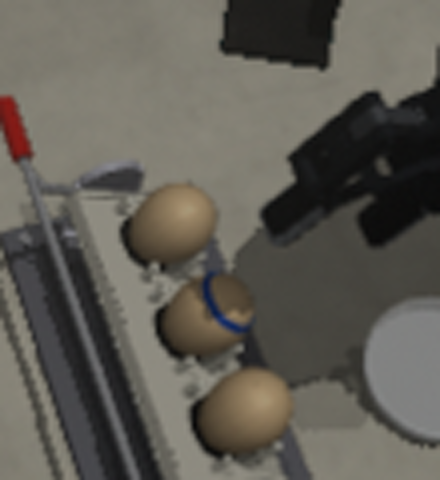

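```bash
python3 -m inch '[{"dx":4,"dy":0,"dz":-9,"wx":0,"wy":-0.1,"wz":0,"gripper":45},{"dx":10,"dy":0,"dz":-19,"wx":0,"wy":-0.1,"wz":0,"gripper":45},{"dx":17,"dy":0,"dz":-29,"wx":0,"wy":-0.1,"wz":0,"gripper":45},{"dx":24,"dy":0,"dz":-39,"wx":0,"wy":-0.1,"wz":0,"gripper":45},{"dx":30,"dy":0,"dz":-49,"wx":0,"wy":-0.1,"wz":0,"gripper":45},{"dx":36,"dy":0,"dz":-58,"wx":0,"wy":-0.1,"wz":0,"gripper":45},{"dx":42,"dy":0,"dz":-67,"wx":0,"wy":-0.1,"wz":0,"gripper":45},{"dx":47,"dy":0,"dz":-74,"wx":0,"wy":-0.1,"wz":0,"gripper":45},{"dx":51,"dy":0,"dz":-80,"wx":0,"wy":-0.1,"wz":0,"gripper":45},{"dx":54,"dy":0,"dz":-85,"wx":0,"wy":-0.1,"wz":0,"gripper":45},{"dx":54,"dy":0,"dz":-85,"wx":0,"wy":-0.1,"wz":0,"gripper":45},{"dx":54,"dy":0,"dz":-85,"wx":0,"wy":-0.1,"wz":0,"gripper":45}]' 20
python3 tip.py|grep -v top; python3 - <<'E'
from h import *
p,d=snapshot('side');c=np.clip(p[190:280,270:380].astype(float)*1.8,0,255).astype(np.uint8)
cv2.imwrite('pics/s7.png',cv2.resize(c,None,fx=7,fy=6.5,interpolation=cv2.INTER_CUBIC))
E
```

```text
time_s: 9.95
tool_pos: [0.5306, 0.2033, 0.0622]
tcp_rot: [145.0, 0.1, 89.8]
force: [-0.0, 0.1, 0.3]
gripper_width: 0.824
[0.5306 0.2033 0.0622] [1.45e+02 1.00e-01 8.98e+01] 0.8244474426445252 
 [[0.0, 0.82, 0.57], [1.0, -0.0, -0.0], [-0.0, 0.57, -0.82]]
side -0.08 57 [-0.011 -0.065] [0.015 0.067]
side -0.074 21 [ 0.    -0.041] [0.015 0.048]
side -0.068 26 [-0.003 -0.043] [0.013 0.042]
side -0.062 58 [-0.01  -0.039] [0.013 0.05 ]
side -0.056 74 [-0.007 -0.04 ] [0.019 0.049]
side -0.05 60 [-0.009 -0.04 ] [0.02 0.05]
side -0.044 59 [-0.009 -0.039] [0.022 0.05 ]
side -0.038 38 [-0.009 -0.042] [0.025 0.048]
side -0.032 23 [-0.004 -0.037] [0.021 0.043]
side -0.026 14 [0.006 0.002] [0.019 0.018]
side -0.02 12 [ 0.005 -0.002] [0.019 0.016]
side -0.014 29 [-0.022 -0.04 ] [0.02  0.025]
```

View pics/s7.png

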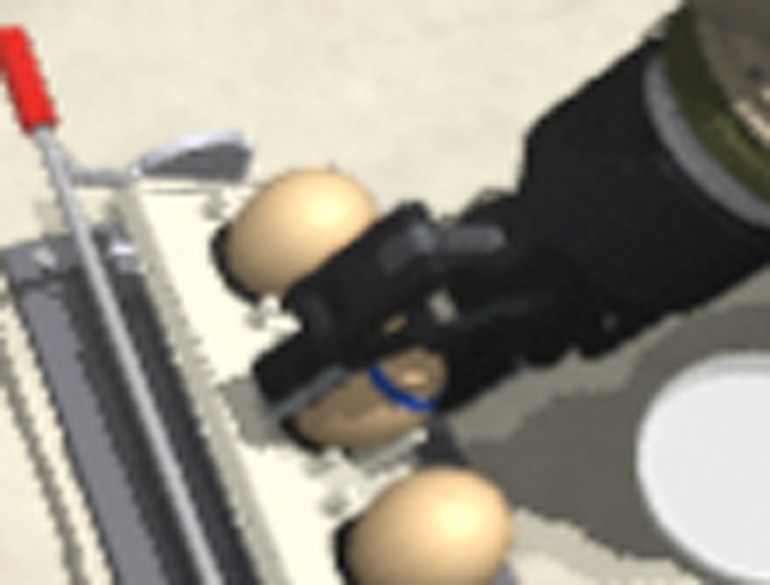

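```bash
python3 -m inch '[{"dx":-1.2,"dy":0.5,"dz":-0.9,"wx":0,"wy":0,"wz":0,"gripper":60},{"dx":-1.2,"dy":0.5,"dz":-0.9,"wx":0,"wy":0,"wz":0,"gripper":80},{"dx":-1.2,"dy":0.5,"dz":-0.9,"wx":0,"wy":0,"wz":0,"gripper":95},{"dx":-1.2,"dy":0.5,"dz":-0.9,"wx":0,"wy":0,"wz":0,"gripper":105},{"dx":-1.2,"dy":0.5,"dz":-0.9,"wx":0,"wy":0,"wz":0,"gripper":110},{"dx":-1.2,"dy":0.5,"dz":-0.9,"wx":0,"wy":0,"wz":0,"gripper":114},{"dx":-1.2,"dy":0.5,"dz":-0.9,"wx":0,"wy":0,"wz":0,"gripper":118},{"dx":-1.2,"dy":0.5,"dz":-0.9,"wx":0,"wy":0,"wz":0,"gripper":122},{"dx":-1.2,"dy":0.5,"dz":-0.9,"wx":0,"wy":0,"wz":0,"gripper":126},{"dx":-1.2,"dy":0.5,"dz":-0.9,"wx":0,"wy":0,"wz":0,"gripper":130},{"dx":-1.2,"dy":0.5,"dz":-0.9,"wx":0,"wy":0,"wz":0,"gripper":135},{"dx":-1.2,"dy":0.5,"dz":-0.9,"wx":0,"wy":0,"wz":0,"gripper":140},{"dx":-1.2,"dy":0.5,"dz":-0.9,"wx":0,"wy":0,"wz":0,"gripper":150},{"dx":-1.2,"dy":0.5,"dz":-0.9,"wx":0,"wy":0,"wz":0,"gripper":150},{"dx":-1.2,"dy":0.5,"dz":-0.9,"wx":0,"wy":0,"wz":0,"gripper":150}]' 24
```

```text
time_s: 11.35
tool_pos: [0.5291, 0.2042, 0.0615]
tcp_rot: [144.9, 0.1, 89.8]
force: [0.7, 0.1, 0.2]
gripper_width: 0.49
```

```bash
python3 -m inch '[{"dx":-1.5,"dy":0,"dz":2,"wx":0,"wy":0,"wz":0,"gripper":150},{"dx":-3.5,"dy":0,"dz":5,"wx":0,"wy":0,"wz":0,"gripper":150},{"dx":-7,"dy":0,"dz":10,"wx":0,"wy":0,"wz":0,"gripper":150},{"dx":-11,"dy":0,"dz":16,"wx":0,"wy":0,"wz":0,"gripper":150},{"dx":-16,"dy":0,"dz":23,"wx":0,"wy":0,"wz":0,"gripper":150},{"dx":-22,"dy":0,"dz":31,"wx":0,"wy":0,"wz":0,"gripper":150},{"dx":-28,"dy":0,"dz":40,"wx":0,"wy":0,"wz":0,"gripper":150},{"dx":-35,"dy":0,"dz":50,"wx":0,"wy":0,"wz":0,"gripper":150},{"dx":-41,"dy":0,"dz":60,"wx":0,"wy":0,"wz":0,"gripper":150},{"dx":-46,"dy":0,"dz":72,"wx":0,"wy":0,"wz":0,"gripper":150},{"dx":-50,"dy":0,"dz":85,"wx":0,"wy":0,"wz":0,"gripper":150},{"dx":-53,"dy":0,"dz":95,"wx":0,"wy":0,"wz":0,"gripper":150},{"dx":-55,"dy":0,"dz":100,"wx":0,"wy":0,"wz":0,"gripper":150},{"dx":-55,"dy":0,"dz":100,"wx":0,"wy":0,"wz":0,"gripper":150}]' 24
python3 - <<'E'
from fit import *
s=state();print(s['tool_pos'],s['gripper_width'])
for c in('side','top'):
    p,d=snapshot(c)
    for n in('marked_egg','plain_egg_1'):
        for r in silhouettes(c,n)[:3]:
            P=cloud(c,r['mask'],d)
            if len(P)<20: continue
            P=P[P[:,2]>.07]; print(c,n,r['p'],r['location'],len(P),np.round(eggfit(P,np.array([-.574,0,.819]),np.median(P,0)-[0,0,.02])[0],4))
E
```

```text
time_s: 12.52
tool_pos: [0.474, 0.2044, 0.1626]
tcp_rot: [144.8, 0.1, 89.8]
force: [0.5, -0.6, -0.2]
gripper_width: 0.492
[0.47398147 0.20442253 0.16255269] 0.49177298598274655
side marked_egg 0.61 [357.1, 229.2] 182 [0.4547 0.203  0.1913]
side plain_egg_1 0.6 [314.0, 226.8] 340 [0.5077 0.1456 0.0897]
top marked_egg 0.61 [184.2, 247.0] 86 [0.4542 0.2056 0.1909]
  return _methods._mean(a, axis=axis, dtype=dtype,
  ret = um.true_divide(
Traceback (most recent call last):
  File "fit.py", line 10, in eggfit
    s=least_squares(f,c0,loss='soft_l1',f_scale=.001); return s.x,np.median(abs(s.fun))
ValueError: Initial guess is outside of provided bounds
```

```bash
python3 -m inch '[{"dx":-5,"dy":-8,"dz":5,"wx":0,"wy":0.7,"wz":0,"gripper":150},{"dx":-10,"dy":-20,"dz":15,"wx":0,"wy":1.7,"wz":0,"gripper":150},{"dx":-10,"dy":-38,"dz":20,"wx":0,"wy":2.7,"wz":0,"gripper":150},{"dx":-10,"dy":-58,"dz":20,"wx":0,"wy":3.7,"wz":0,"gripper":150},{"dx":-5,"dy":-80,"dz":20,"wx":0,"wy":4.7,"wz":0,"gripper":150},{"dx":0,"dy":-105,"dz":20,"wx":0,"wy":5.7,"wz":0,"gripper":150},{"dx":8,"dy":-130,"dz":20,"wx":0,"wy":6.5,"wz":0,"gripper":150},{"dx":15,"dy":-155,"dz":20,"wx":0,"wy":7.0,"wz":0,"gripper":150},{"dx":22,"dy":-180,"dz":10,"wx":0,"wy":7.04,"wz":0,"gripper":150},{"dx":30,"dy":-205,"dz":0,"wx":0,"wy":7.04,"wz":0,"gripper":150},{"dx":38,"dy":-230,"dz":0,"wx":0,"wy":7.04,"wz":0,"gripper":150},{"dx":46,"dy":-252,"dz":0,"wx":0,"wy":7.04,"wz":0,"gripper":150},{"dx":54,"dy":-270,"dz":0,"wx":0,"wy":7.04,"wz":0,"gripper":150},{"dx":60,"dy":-285,"dz":0,"wx":0,"wy":7.04,"wz":0,"gripper":150},{"dx":66,"dy":-297,"dz":0,"wx":0,"wy":7.04,"wz":0,"gripper":150},{"dx":69,"dy":-304,"dz":0,"wx":0,"wy":7.04,"wz":0,"gripper":150},{"dx":70,"dy":-306,"dz":0,"wx":0,"wy":7.04,"wz":0,"gripper":150},{"dx":70,"dy":-306,"dz":0,"wx":0,"wy":7.04,"wz":0,"gripper":150}]' 24
python3 - <<'E'
from fit import *
s=state();print(s['tool_pos'],s['gripper_width'])
for c in('side','top'):
    p=cv2.imread(f'pics/{c}0.png');d=np.load(f'{c}0.npy');v,u=np.nonzero(d>0);P=pix2w(c,u,v,d[v,u]);I=p[v,u].mean(1)
    w=(abs(P[:,0]-.545)<.065)&(P[:,1]>-.30)&(P[:,1]<-.09)
    B=P[w&(P[:,2]>.009)&(P[:,2]<.019)]
    for yaw in(2.8,3.4,4.0):
        a=np.radians(yaw);R=np.array([[np.cos(a),-np.sin(a)],[np.sin(a),np.cos(a)]]);L=B[:,:2]@R
        lo,hi=np.percentile(L,[1.5,98.5],0);m=(lo+hi)/2+[0,.026]
        print(c,yaw,len(B),np.round(hi-lo,4),'origin',np.round(R@m,4))
    W=P[w&(P[:,2]>.020)&(P[:,2]<.028)&(I>np.percentile(I[w],50))]
    print(' plate',len(W),cv2.minAreaRect((W[:,:2]*1000).astype(np.float32)))
    p2,d2=snapshot(c)
    for r in silhouettes(c,'marked_egg')[:1]:
        P=cloud(c,r['mask'],d2);P=P[P[:,2]>.1];print('egg',c,len(P),np.round(eggfit(P,np.array([0,0,1.]),np.median(P,0))[0],4))
E
```

```text
time_s: 14.27
tool_pos: [0.5439, -0.1018, 0.1605]
tcp_rot: [-179.8, 0.2, 89.9]
force: [0.6, 0.4, -1.0]
gripper_width: 0.495
[ 0.54387894 -0.10179329  0.16049868] 0.4950673347839141
side 2.8 659 [0.0889 0.1535] origin [ 0.5431 -0.1635]
side 3.4 659 [0.0886 0.1538] origin [ 0.5428 -0.1637]
side 4.0 659 [0.0888 0.1543] origin [ 0.5425 -0.1639]
 plate 106 ((543.1958618164062, -169.43447875976562), (55.69715881347656, 50.77353286743164), 3.7476353645324707)
egg side 286 [ 0.544  -0.1026  0.1957]
top 2.8 1013 [0.0887 0.1577] origin [ 0.5427 -0.1663]
top 3.4 1013 [0.0885 0.1575] origin [ 0.5424 -0.1663]
top 4.0 1013 [0.0885 0.1577] origin [ 0.5424 -0.1662]
 plate 166 ((541.5914306640625, -169.4650115966797), (56.23940658569336, 48.539833068847656), 0.5708065629005432)
```

```bash
python3 -m inch '[{"dx":0,"dy":-10,"dz":0,"wx":0,"wy":0,"wz":0.2,"gripper":150},{"dx":0,"dy":-24,"dz":0,"wx":0,"wy":0,"wz":0.4,"gripper":150},{"dx":-1,"dy":-40,"dz":0,"wx":0,"wy":0,"wz":0.6,"gripper":150},{"dx":-1.5,"dy":-54,"dz":0,"wx":0,"wy":0,"wz":0.7,"gripper":150},{"dx":-1.5,"dy":-64,"dz":-5,"wx":0,"wy":0,"wz":0.7,"gripper":150},{"dx":-1.5,"dy":-67,"dz":-15,"wx":0,"wy":0,"wz":0.7,"gripper":150},{"dx":-1.5,"dy":-67,"dz":-30,"wx":0,"wy":0,"wz":0.7,"gripper":150},{"dx":-1.5,"dy":-67,"dz":-50,"wx":0,"wy":0,"wz":0.7,"gripper":150},{"dx":-1.5,"dy":-67,"dz":-70,"wx":0,"wy":0,"wz":0.7,"gripper":150},{"dx":-1.5,"dy":-67,"dz":-88,"wx":0,"wy":0,"wz":0.7,"gripper":150},{"dx":-1.5,"dy":-67,"dz":-100,"wx":0,"wy":0,"wz":0.7,"gripper":150},{"dx":-1.5,"dy":-67,"dz":-106,"wx":0,"wy":0,"wz":0.7,"gripper":150},{"dx":-1.5,"dy":-67,"dz":-106,"wx":0,"wy":0,"wz":0.7,"gripper":150}]' 24
python3 - <<'E'
from fit import *
s=state();print(s['tool_pos'],s['gripper_width'])
for c in('side','top'):
    p2,d2=snapshot(c)
    for r in silhouettes(c,'marked_egg')[:1]:
        P=cloud(c,r['mask'],d2);P=P[P[:,2]>.05];print('egg',c,len(P),np.round(eggfit(P,np.array([0,0,1.]),np.median(P,0))[0],4))
    b=(255,245,405,345) if 0 else None
    v,u=np.nonzero(d2>0);Q=pix2w(c,u,v,d2[v,u]);I=p2[v,u].mean(1)
    w=(abs(Q[:,0]-.545)<.04)&(abs(Q[:,1]+.17)<.04)&(Q[:,2]>.020)&(Q[:,2]<.028)&(I>100);W=Q[w]
    if len(W)>20:print('plate',len(W),cv2.minAreaRect((W[:,:2]*1000).astype(np.float32)))
    if c=='side':
        cc=np.clip(p2[95:175,215:315].astype(float)*1.6,0,255).astype(np.uint8);cv2.imwrite('pics/s8.png',cv2.resize(cc,None,fx=7,fy=7,interpolation=cv2.INTER_CUBIC))
E
```

```text
time_s: 15.55
tool_pos: [0.5414, -0.1672, 0.0531]
tcp_rot: [-179.7, 0.1, 93.5]
force: [-0.5, 0.2, -0.9]
gripper_width: 0.496
[ 0.54140759 -0.16716203  0.05308176] 0.4962705502179962
egg side 227 [ 0.5414 -0.1679  0.0881]
```

View pics/s8.png

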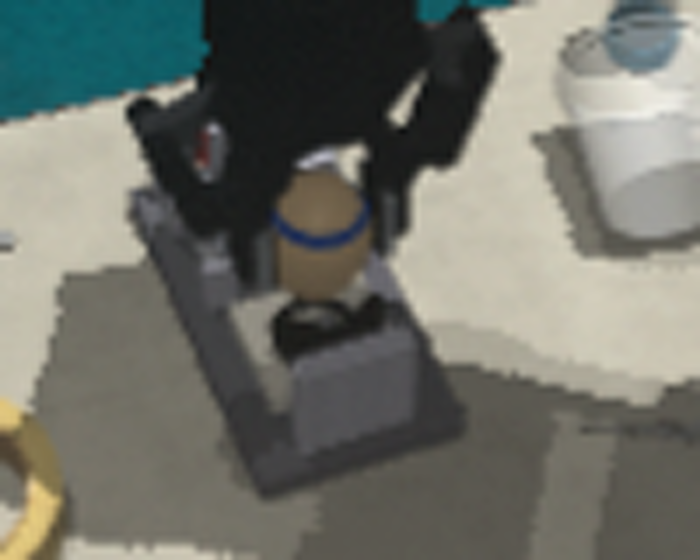

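```bash
python3 -m inch '[{"dx":1,"dy":-1.6,"dz":-3,"wx":0,"wy":0,"wz":0,"gripper":150},{"dx":1,"dy":-1.6,"dz":-8,"wx":0,"wy":0,"wz":0,"gripper":150},{"dx":1,"dy":-1.6,"dz":-13,"wx":0,"wy":0,"wz":0,"gripper":150},{"dx":1,"dy":-1.6,"dz":-18,"wx":0,"wy":0,"wz":0,"gripper":150},{"dx":1,"dy":-1.6,"dz":-22,"wx":0,"wy":0,"wz":0,"gripper":150},{"dx":1,"dy":-1.6,"dz":-26,"wx":0,"wy":0,"wz":0,"gripper":150},{"dx":1,"dy":-1.6,"dz":-29,"wx":0,"wy":0,"wz":0,"gripper":150},{"dx":1,"dy":-1.6,"dz":-32,"wx":0,"wy":0,"wz":0,"gripper":150},{"dx":1,"dy":-1.6,"dz":-34,"wx":0,"wy":0,"wz":0,"gripper":150},{"dx":1,"dy":-1.6,"dz":-35,"wx":0,"wy":0,"wz":0,"gripper":150},{"dx":1,"dy":-1.6,"dz":-35.5,"wx":0,"wy":0,"wz":0,"gripper":150},{"dx":1,"dy":-1.6,"dz":-35.5,"wx":0,"wy":0,"wz":0,"gripper":150}]' 24
python3 - <<'E'
from fit import *
for c in('side',):
    p2,d2=snapshot(c)
    for r in silhouettes(c,'marked_egg')[:1]:
        P=cloud(c,r['mask'],d2);P=P[P[:,2]>.03];print('egg',c,len(P),np.round(eggfit(P,np.array([0,0,1.]),np.median(P,0))[0],4))
E
```

```text
time_s: 16.75
tool_pos: [0.5437, -0.1698, 0.0202]
tcp_rot: [-179.9, 0.2, 93.5]
force: [0.5, 0.1, -1.5]
gripper_width: 0.491
egg side 172 [ 0.5436 -0.1706  0.0554]
```

```bash
python3 -m inch '[{"dx":-1,"dy":1,"dz":-1,"wx":0,"wy":0,"wz":0,"gripper":150},{"dx":-1,"dy":1,"dz":-2,"wx":0,"wy":0,"wz":0,"gripper":150},{"dx":-1,"dy":1,"dz":-3,"wx":0,"wy":0,"wz":0,"gripper":150},{"dx":-1,"dy":1,"dz":-4,"wx":0,"wy":0,"wz":0,"gripper":150},{"dx":-1,"dy":1,"dz":-4,"wx":0,"wy":0,"wz":0,"gripper":150},{"dx":-1,"dy":1,"dz":-4,"wx":0,"wy":0,"wz":0,"gripper":150}]' 24
```

```text
time_s: 17.35
tool_pos: [0.5427, -0.1689, 0.0162]
tcp_rot: [-179.9, 0.2, 93.5]
force: [-0.4, 0.2, -1.0]
gripper_width: 0.49
```

```bash
python3 -m inch '[{"dx":0,"dy":0,"dz":-0.5,"wx":0,"wy":0,"wz":0,"gripper":150},{"dx":0,"dy":0,"dz":-1,"wx":0,"wy":0,"wz":0,"gripper":150},{"dx":0,"dy":0,"dz":-1.5,"wx":0,"wy":0,"wz":0,"gripper":150},{"dx":0,"dy":0,"dz":-1.5,"wx":0,"wy":0,"wz":0,"gripper":150},{"dx":0,"dy":0,"dz":-1.5,"wx":0,"wy":0,"wz":0,"gripper":150}]' 24
```

```text
time_s: 17.77
tool_pos: [0.5428, -0.1689, 0.0148]
tcp_rot: [-179.9, 0.2, 93.5]
force: [-0.2, 0.2, 1.0]
gripper_width: 0.495
```

```bash
python3 -m inch '[{"dx":0,"dy":0,"dz":-0.4,"wx":0,"wy":0,"wz":0,"gripper":150},{"dx":0,"dy":0,"dz":-0.4,"wx":0,"wy":0,"wz":0,"gripper":150},{"dx":0,"dy":0,"dz":-0.4,"wx":0,"wy":0,"wz":0,"gripper":150}]' 24
python3 - <<'E'
from fit import *
p2,d2=snapshot('side')
for r in silhouettes('side','marked_egg')[:1]:
    P=cloud('side',r['mask'],d2);P=P[P[:,2]>.03];print(np.round(eggfit(P,np.array([0,0,1.]),np.median(P,0))[0],4))
E
```

```text
time_s: 18.02
tool_pos: [0.5428, -0.169, 0.0146]
tcp_rot: [-179.9, 0.3, 93.5]
force: [-0.5, -0.3, 3.3]
gripper_width: 0.496
[ 0.5426 -0.1694  0.0496]
```

```bash
python3 -m inch '[{"dx":0,"dy":0,"dz":0,"wx":0,"wy":0,"wz":0,"gripper":128},{"dx":0,"dy":0,"dz":0,"wx":0,"wy":0,"wz":0,"gripper":120},{"dx":0,"dy":0,"dz":0,"wx":0,"wy":0,"wz":0,"gripper":112},{"dx":0,"dy":0,"dz":0,"wx":0,"wy":0,"wz":0,"gripper":100},{"dx":0,"dy":0,"dz":0,"wx":0,"wy":0,"wz":0,"gripper":80},{"dx":0,"dy":0,"dz":0,"wx":0,"wy":0,"wz":0,"gripper":60},{"dx":0,"dy":0,"dz":0,"wx":0,"wy":0,"wz":0,"gripper":60},{"dx":0,"dy":0,"dz":3,"wx":0,"wy":0,"wz":0,"gripper":60},{"dx":0,"dy":0,"dz":10,"wx":0,"wy":0,"wz":0,"gripper":60},{"dx":0,"dy":0,"dz":20,"wx":0,"wy":0,"wz":0,"gripper":60},{"dx":0,"dy":0,"dz":35,"wx":0,"wy":0,"wz":0,"gripper":60},{"dx":0,"dy":0,"dz":55,"wx":0,"wy":0,"wz":0,"gripper":60},{"dx":0,"dy":0,"dz":80,"wx":0,"wy":0,"wz":0,"gripper":60},{"dx":0,"dy":0,"dz":100,"wx":0,"wy":0,"wz":0,"gripper":60},{"dx":0,"dy":0,"dz":105,"wx":0,"wy":0,"wz":0,"gripper":60}]' 24
cat > egg.py <<'E'
from fit import *
def upfit(P,c0):
    def f(x):
        ax=np.array([x[3],x[4],1.]);ax/=np.linalg.norm(ax);r=P-x[:3];a=r@ax;rho=np.linalg.norm(r-a[:,None]*ax,axis=1)
        L=np.where(a>0,.025,.032);return (np.sqrt((rho/.022)**2+(a/L)**2)-1)*.022
    return least_squares(f,list(c0)+[0,0],loss='soft_l1',f_scale=.001).x
for c in('side','top'):
    p,d=snapshot(c)
    for r in silhouettes(c,'marked_egg')[:1]:
        P=cloud(c,r['mask'],d);P=P[P[:,2]>.03]
        if len(P)>30:print(c,r['p'],r['location'],len(P),np.round(upfit(P,np.median(P,0)-[0,0,.01]),4))
E
python3 egg.py; python3 red.py
```

```text
time_s: 19.37
tool_pos: [0.5442, -0.1696, 0.124]
tcp_rot: [179.8, 0.5, 93.5]
force: [-0.5, -0.5, 0.3]
gripper_width: 0.764
side 0.42 [260.5, 134.1] 160 [ 0.5412 -0.1697  0.0493  0.0859  0.3421]
side [251.52941176 106.41176471] 17 [ 0.5398 -0.2523  0.0835] [[0.533, -0.256, 0.078], [0.561, -0.2, 0.143]]
side [272.64285714 201.42857143] 70 [0.5826 0.0695 0.1115] [[0.577, 0.049, 0.108], [0.587, 0.088, 0.113]]
top [243.56944444 195.83333333] 72 [0.58   0.0666 0.1116] [[0.576, 0.05, 0.107], [0.585, 0.086, 0.116]]
```

```bash
python3 -m inch '[{"dx":1,"dy":-10,"dz":5,"wx":0,"wy":0,"wz":0,"gripper":120},{"dx":1,"dy":-30,"dz":5,"wx":0,"wy":0,"wz":0,"gripper":180},{"dx":2,"dy":-55,"dz":5,"wx":0,"wy":0,"wz":0,"gripper":255},{"dx":3,"dy":-80,"dz":5,"wx":0,"wy":0,"wz":0,"gripper":255},{"dx":4,"dy":-100,"dz":0,"wx":0,"wy":0,"wz":0,"gripper":255},{"dx":5,"dy":-112,"dz":-5,"wx":0,"wy":0,"wz":0,"gripper":255},{"dx":5,"dy":-114,"dz":-25,"wx":0,"wy":0,"wz":0,"gripper":255},{"dx":5,"dy":-114,"dz":-50,"wx":0,"wy":0,"wz":0,"gripper":255},{"dx":5,"dy":-114,"dz":-75,"wx":0,"wy":0,"wz":0,"gripper":255},{"dx":5,"dy":-114,"dz":-88,"wx":0,"wy":0,"wz":0,"gripper":255},{"dx":5,"dy":-114,"dz":-88,"wx":0,"wy":0,"wz":0,"gripper":255}]' 20
python3 egg.py; python3 red.py; python3 - <<'E'
from h import *
p,d=snapshot('side');cc=np.clip(p[85:165,210:310].astype(float)*1.6,0,255).astype(np.uint8)
q,d=snapshot('top');c2=np.clip(q[190:250,300:400].astype(float)*1.6,0,255).astype(np.uint8)
cv2.imwrite('pics/s9.png',cv2.resize(np.vstack([cc[:60],c2]),None,fx=5,fy=5,interpolation=cv2.INTER_CUBIC))
E
```

```text
time_s: 20.58
tool_pos: [0.5455, -0.2816, 0.0266]
tcp_rot: [-179.5, -0.1, 93.5]
force: [0.1, 0.5, -1.3]
gripper_width: 0.0
side 0.54 [261.1, 135.1] 151 [ 0.5409 -0.1698  0.0494  0.1063  0.4851]
top 0.62 [333.5, 217.7] 173 [ 0.5418 -0.1688  0.0491 -0.1314  0.1661]
side [248.61111111 106.72222222] 18 [ 0.5478 -0.2522  0.0844] [[0.535, -0.257, 0.081], [0.566, -0.249, 0.087]]
side [272.74324324 201.32432432] 74 [0.5822 0.0689 0.1112] [[0.576, 0.05, 0.108], [0.587, 0.088, 0.114]]
top [243.51428571 195.77142857] 70 [0.5802 0.0667 0.1116] [[0.576, 0.05, 0.107], [0.585, 0.086, 0.114]]
```

View pics/s9.png

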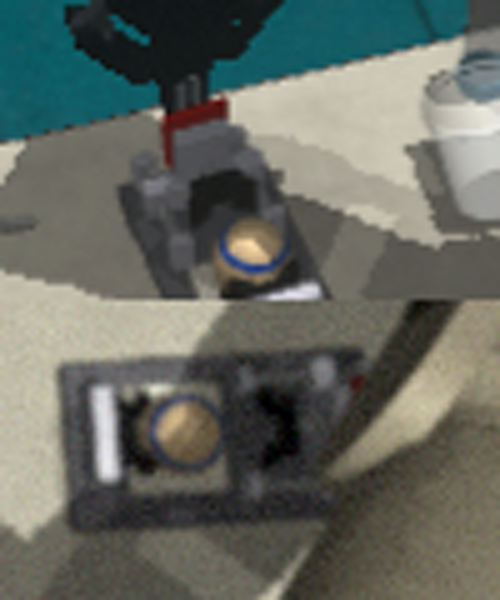

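```bash
python3 -m inch '[{"dx":2,"dy":3,"dz":8,"wx":0,"wy":0,"wz":0,"gripper":255},{"dx":2,"dy":7,"dz":9,"wx":0,"wy":0,"wz":0,"gripper":255},{"dx":2,"dy":11,"dz":9,"wx":0,"wy":0,"wz":0,"gripper":255},{"dx":2,"dy":14,"dz":9,"wx":0,"wy":0,"wz":0,"gripper":255},{"dx":1.5,"dy":17,"dz":9,"wx":0,"wy":0,"wz":0,"gripper":255},{"dx":1.5,"dy":20,"dz":9,"wx":0,"wy":0,"wz":0,"gripper":255},{"dx":1,"dy":24,"dz":9,"wx":0,"wy":0,"wz":0,"gripper":255},{"dx":1,"dy":27,"dz":9,"wx":0,"wy":0,"wz":0,"gripper":255},{"dx":0.5,"dy":30,"dz":9,"wx":0,"wy":0,"wz":0,"gripper":255},{"dx":0,"dy":33,"dz":9,"wx":0,"wy":0,"wz":0,"gripper":255},{"dx":0,"dy":34,"dz":9,"wx":0,"wy":0,"wz":0,"gripper":255},{"dx":0,"dy":34,"dz":9,"wx":0,"wy":0,"wz":0,"gripper":255}]' 20
cat > tab.py <<'E'
from h import *
t=state()['tool_pos'];print('tcp',np.round(t,4))
a=np.radians(3.5);R=np.array([[np.cos(a),-np.sin(a)],[np.sin(a),np.cos(a)]]);O=np.array([.5425,-.1695])
for src in('now','0'):
  for c in('side','top'):
    p,d=snapshot(c) if src=='now' else (cv2.imread(f'pics/{c}0.png'),np.load(f'{c}0.npy'))
    v,u=np.nonzero(d>0);P=pix2w(c,u,v,d[v,u]);L=(P[:,:2]-O)@R
    b=p[v,u].astype(float);red=(b[:,2]>1.6*b[:,1])&(b[:,2]>35)&(abs(L[:,0])<.03)&(L[:,1]<-.03)&(L[:,1]>-.12)&(P[:,2]>.07)&(P[:,2]<.09)
    if red.sum()>3:print(src,c,'red tab',red.sum(),'ylocal med',np.round(np.median(L[red,1]),4),np.round(np.percentile(L[red,1],[5,95]),4))
    k=(abs(L[:,0])<.02)&(L[:,1]<-.02)&(L[:,1]>-.075)&(P[:,2]>.035)&(P[:,2]<.068)
    if k.sum():print('   jaw pts',k.sum(),'front ylocal',np.round(np.percentile(L[k,1],[50,90,97]),4))
E
python3 tab.py;python3 egg.py
```

```text
time_s: 21.98
tool_pos: [0.5473, -0.2484, 0.04]
tcp_rot: [-179.8, 0.2, 93.5]
force: [-0.3, -0.2, -0.2]
gripper_width: -0.001
tcp [ 0.5473 -0.2484  0.04  ]
now side red tab 51 ylocal med -0.0614 [-0.0658 -0.0587]
   jaw pts 146 front ylocal [-0.0477 -0.023  -0.0213]
   jaw pts 68 front ylocal [-0.0283 -0.0213 -0.0204]
0 side red tab 40 ylocal med -0.0833 [-0.0869 -0.0806]
   jaw pts 176 front ylocal [-0.0524 -0.0397 -0.0381]
0 top red tab 47 ylocal med -0.0829 [-0.0867 -0.0814]
   jaw pts 148 front ylocal [-0.0518 -0.0404 -0.0383]
side 0.6 [258.8, 136.0] 139 [ 0.5409 -0.1704  0.0495  0.0537  0.7858]
top 0.68 [334.4, 218.2] 226 [ 0.5415 -0.1688  0.0493 -0.0789  0.2309]
```

```bash
python3 -m inch '[{"dx":0,"dy":1,"dz":0,"wx":0,"wy":0,"wz":0,"gripper":255},{"dx":0,"dy":2,"dz":0,"wx":0,"wy":0,"wz":0,"gripper":255},{"dx":0,"dy":3,"dz":0,"wx":0,"wy":0,"wz":0,"gripper":255},{"dx":0,"dy":4,"dz":0,"wx":0,"wy":0,"wz":0,"gripper":255},{"dx":0,"dy":5,"dz":0,"wx":0,"wy":0,"wz":0,"gripper":255},{"dx":0,"dy":6,"dz":0,"wx":0,"wy":0,"wz":0,"gripper":255},{"dx":0,"dy":6.5,"dz":0,"wx":0,"wy":0,"wz":0,"gripper":255},{"dx":0,"dy":6.5,"dz":0,"wx":0,"wy":0,"wz":0,"gripper":255},{"dx":0,"dy":6.5,"dz":0,"wx":0,"wy":0,"wz":0,"gripper":255}]' 20
python3 tab.py|grep -v ^0;python3 egg.py
```

```text
time_s: 23.03
tool_pos: [0.5473, -0.2421, 0.0398]
tcp_rot: [-179.8, 0.2, 93.5]
force: [-1.4, -3.8, 0.3]
gripper_width: -0.001
tcp [ 0.5473 -0.2421  0.0398]
now side red tab 49 ylocal med -0.0551 [-0.0594 -0.0528]
   jaw pts 120 front ylocal [-0.0424 -0.0237 -0.0222]
   jaw pts 35 front ylocal [-0.0244 -0.0213 -0.0206]
   jaw pts 176 front ylocal [-0.0524 -0.0397 -0.0381]
   jaw pts 148 front ylocal [-0.0518 -0.0404 -0.0383]
side 0.5 [261.0, 136.4] 155 [ 0.5421 -0.1684  0.05    0.1955  0.6314]
top 0.71 [334.9, 216.6] 207 [ 0.543  -0.1666  0.0498 -0.1885  0.1526]
```

```bash
python3 -m inch '[{"dx":0,"dy":0.5,"dz":0,"wx":0,"wy":0,"wz":0,"gripper":255},{"dx":0,"dy":1.1,"dz":0,"wx":0,"wy":0,"wz":0,"gripper":255},{"dx":0,"dy":1.1,"dz":0,"wx":0,"wy":0,"wz":0,"gripper":255},{"dx":0,"dy":1.1,"dz":0,"wx":0,"wy":0,"wz":0,"gripper":255}]' 20
python3 tab.py|grep -v ^0|head -3
```

```text
time_s: 23.67
tool_pos: [0.5473, -0.2411, 0.0399]
tcp_rot: [-179.8, 0.2, 93.5]
force: [-1.2, -3.6, 1.0]
gripper_width: -0.002
tcp [ 0.5473 -0.2411  0.0399]
now side red tab 53 ylocal med -0.0546 [-0.0594 -0.0515]
   jaw pts 116 front ylocal [-0.041  -0.0246 -0.0224]
```

```bash
python3 -m inch '[{"dx":0,"dy":-6,"dz":0,"wx":0,"wy":0,"wz":0,"gripper":255},{"dx":0,"dy":-15,"dz":2,"wx":0,"wy":0,"wz":0,"gripper":255},{"dx":0,"dy":-20,"dz":20,"wx":0,"wy":0,"wz":0,"gripper":255},{"dx":0,"dy":-20,"dz":50,"wx":0,"wy":0,"wz":0,"gripper":255},{"dx":0,"dy":-20,"dz":85,"wx":0,"wy":0,"wz":0,"gripper":255},{"dx":5,"dy":-15,"dz":120,"wx":0,"wy":0,"wz":0,"gripper":255},{"dx":10,"dy":0,"dz":150,"wx":0,"wy":0,"wz":-0.1,"gripper":255},{"dx":18,"dy":25,"dz":160,"wx":0,"wy":0,"wz":-0.2,"gripper":255},{"dx":25,"dy":52,"dz":160,"wx":0,"wy":0,"wz":-0.3,"gripper":255},{"dx":32,"dy":82,"dz":160,"wx":0,"wy":0,"wz":-0.4,"gripper":255},{"dx":40,"dy":112,"dz":160,"wx":0,"wy":0,"wz":-0.5,"gripper":255},{"dx":47,"dy":142,"dz":160,"wx":0,"wy":0,"wz":-0.6,"gripper":255},{"dx":54,"dy":172,"dz":160,"wx":0,"wy":0,"wz":-0.7,"gripper":255},{"dx":61,"dy":202,"dz":160,"wx":0,"wy":0,"wz":-0.7,"gripper":255},{"dx":68,"dy":232,"dz":160,"wx":0,"wy":0,"wz":-0.7,"gripper":255},{"dx":75,"dy":262,"dz":160,"wx":0,"wy":0,"wz":-0.7,"gripper":255},{"dx":81,"dy":288,"dz":160,"wx":0,"wy":0,"wz":-0.7,"gripper":255},{"dx":83,"dy":303,"dz":160,"wx":0,"wy":0,"wz":-0.7,"gripper":255},{"dx":83,"dy":307,"dz":160,"wx":0,"wy":0,"wz":-0.7,"gripper":255},{"dx":83,"dy":307,"dz":160,"wx":0,"wy":0,"wz":-0.7,"gripper":255}]' 20
python3 egg.py;python3 tab.py|grep -v ^0; python3 red.py
```

```text
time_s: 25.43
tool_pos: [0.6302, 0.0661, 0.1997]
tcp_rot: [-179.8, 0.2, 90.0]
force: [0.3, 0.4, 0.6]
gripper_width: -0.002
top 0.53 [334.3, 216.6] 214 [ 0.5427 -0.1667  0.0497 -0.098   0.1946]
tcp [0.6302 0.0644 0.2   ]
now top red tab 45 ylocal med -0.0554 [-0.0584 -0.053 ]
   jaw pts 117 front ylocal [-0.0406 -0.0235 -0.0212]
   jaw pts 176 front ylocal [-0.0524 -0.0397 -0.0381]
   jaw pts 148 front ylocal [-0.0518 -0.0404 -0.0383]
side [272.68852459 201.75409836] 61 [0.5826 0.0706 0.1113] [[0.578, 0.053, 0.109], [0.586, 0.087, 0.114]]
top [361.54285714 213.2       ] 35 [ 0.5455 -0.2247  0.0843] [[0.529, -0.229, 0.081], [0.561, -0.222, 0.087]]
```

```bash
python3 -m inch '[{"dx":0,"dy":1,"dz":-30,"wx":0,"wy":0,"wz":0,"gripper":255},{"dx":0,"dy":1,"dz":-65,"wx":0,"wy":0,"wz":0,"gripper":255},{"dx":-3,"dy":1,"dz":-100,"wx":0,"wy":0,"wz":0,"gripper":255},{"dx":-8,"dy":1,"dz":-122,"wx":0,"wy":0,"wz":0,"gripper":255},{"dx":-17,"dy":1,"dz":-124,"wx":0,"wy":0,"wz":0,"gripper":255},{"dx":-26,"dy":1,"dz":-124,"wx":0,"wy":0,"wz":0,"gripper":255},{"dx":-33,"dy":1,"dz":-119,"wx":0,"wy":0,"wz":0,"gripper":255},{"dx":-40,"dy":1,"dz":-113,"wx":0,"wy":0,"wz":0,"gripper":255},{"dx":-48,"dy":1,"dz":-108,"wx":0,"wy":0,"wz":0,"gripper":255},{"dx":-56,"dy":1,"dz":-104,"wx":0,"wy":0,"wz":0,"gripper":255},{"dx":-64,"dy":1,"dz":-102,"wx":0,"wy":0,"wz":0,"gripper":255},{"dx":-73,"dy":1,"dz":-101,"wx":0,"wy":0,"wz":0,"gripper":255},{"dx":-82,"dy":1,"dz":-101,"wx":0,"wy":0,"wz":0,"gripper":255},{"dx":-90,"dy":1,"dz":-102,"wx":0,"wy":0,"wz":0,"gripper":255},{"dx":-98,"dy":1,"dz":-104,"wx":0,"wy":0,"wz":0,"gripper":255},{"dx":-105,"dy":1,"dz":-107,"wx":0,"wy":0,"wz":0,"gripper":255},{"dx":-111,"dy":1,"dz":-110,"wx":0,"wy":0,"wz":0,"gripper":255},{"dx":-115,"dy":1,"dz":-113,"wx":0,"wy":0,"wz":0,"gripper":255},{"dx":-117,"dy":1,"dz":-114,"wx":0,"wy":0,"wz":0,"gripper":255},{"dx":-117,"dy":1,"dz":-114,"wx":0,"wy":0,"wz":0,"gripper":255}]' 20
python3 red.py
```

```text
time_s: 27.5
tool_pos: [0.5127, 0.0663, 0.0856]
tcp_rot: [-179.7, 0.2, 89.9]
force: [-0.3, 0.5, -0.1]
gripper_width: -0.0
side [251.16666667 114.75      ] 36 [ 0.5509 -0.2237  0.0832] [[0.532, -0.226, 0.072], [0.566, -0.22, 0.087]]
side [310.70588235 192.76470588] 34 [0.4941 0.0813 0.1248] [[0.49, 0.07, 0.121], [0.499, 0.089, 0.126]]
top [361.54285714 213.2       ] 35 [ 0.5456 -0.2246  0.0842] [[0.529, -0.229, 0.081], [0.561, -0.222, 0.087]]
```

```bash
python3 -m inch '[{"dx":-1,"dy":0,"dz":-0.5,"wx":0,"wy":0,"wz":0,"gripper":255},{"dx":-2,"dy":0,"dz":-1,"wx":0,"wy":0,"wz":0,"gripper":255},{"dx":-2.5,"dy":0,"dz":-1.5,"wx":0,"wy":0,"wz":0,"gripper":255},{"dx":-2.5,"dy":0,"dz":-1.5,"wx":0,"wy":0,"wz":0,"gripper":255}]' 20; python3 -m inch '[{"dx":4,"dy":0,"dz":1,"wx":0,"wy":0,"wz":0,"gripper":255},{"dx":12,"dy":-4,"dz":5,"wx":0,"wy":0,"wz":0,"gripper":255},{"dx":20,"dy":-10,"dz":25,"wx":0,"wy":0,"wz":0,"gripper":255},{"dx":20,"dy":-20,"dz":55,"wx":0,"wy":0,"wz":0,"gripper":255},{"dx":10,"dy":-50,"dz":90,"wx":0,"wy":0,"wz":0,"gripper":255},{"dx":-10,"dy":-80,"dz":120,"wx":0,"wy":0,"wz":0,"gripper":255},{"dx":-45,"dy":-100,"dz":130,"wx":0,"wy":0,"wz":0,"gripper":255},{"dx":-80,"dy":-110,"dz":130,"wx":0,"wy":0,"wz":0,"gripper":255},{"dx":-115,"dy":-110,"dz":130,"wx":0,"wy":0,"wz":0,"gripper":255},{"dx":-130,"dy":-110,"dz":130,"wx":0,"wy":0,"wz":0,"gripper":255},{"dx":-130,"dy":-110,"dz":130,"wx":0,"wy":0,"wz":0,"gripper":255}]' 20
python3 red.py; python3 egg.py; python3 tab.py|grep -v ^0; python3 - <<'E'
from fit import *
for c in('side','top'):
    p,d=snapshot(c)
    for r in silhouettes(c,'plain_egg_1')[:3]:
        P=cloud(c,r['mask'],d);P=P[P[:,2]>.08]
        if len(P)>20: print(c,r['p'],r['location'],np.round(eggfit(P,np.array([-.574,0,.819]),np.median(P,0)-[0,0,.02])[0],4))
    if c=='side': a=p[95:285,200:400]
    else: b=p[185:260,280:400]
a=cv2.resize(a,None,fx=3,fy=3);b=cv2.resize(b,(480,300));o=np.zeros((570,800,3),np.uint8)
o[:570,:600]=a;o[:125,600:]=cv2.resize(b,(200,125));cv2.imwrite('pics/s10.png',np.clip(o.astype(float)*1.5,0,255).astype(np.uint8))
E
```

```text
time_s: 27.93
tool_pos: [0.5108, 0.0662, 0.0843]
tcp_rot: [-179.8, 0.2, 89.9]
force: [0.9, -0.1, 0.1]
gripper_width: -0.0
time_s: 28.85
tool_pos: [0.3787, -0.0438, 0.2149]
tcp_rot: [-179.8, 0.2, 89.8]
force: [0.1, -0.0, 0.3]
gripper_width: -0.001
side [251.16666667 114.75      ] 36 [ 0.5505 -0.224   0.0831] [[0.532, -0.228, 0.071], [0.566, -0.221, 0.086]]
side [309.84       189.21333333] 75 [0.4927 0.0703 0.1237] [[0.486, 0.052, 0.118], [0.497, 0.088, 0.126]]
top [361.54285714 213.2       ] 35 [ 0.5455 -0.2249  0.0839] [[0.529, -0.229, 0.08], [0.561, -0.222, 0.086]]
top [241.34848485 232.42424242] 66 [0.4911 0.0717 0.124 ] [[0.487, 0.053, 0.119], [0.494, 0.088, 0.127]]
side 0.58 [260.2, 138.2] 158 [ 0.5421 -0.1675  0.0496  0.0924  0.3304]
top 0.74 [333.7, 213.7] 199 [ 0.5427 -0.1665  0.0497 -0.1536  0.1332]
tcp [ 0.3814 -0.0438  0.2142]
now side red tab 45 ylocal med -0.0543 [-0.0585 -0.052 ]
   jaw pts 117 front ylocal [-0.0409 -0.0245 -0.0231]
now top red tab 43 ylocal med -0.0552 [-0.0584 -0.0531]
   jaw pts 115 front ylocal [-0.0402 -0.0233 -0.0218]
   jaw pts 176 front ylocal [-0.0524 -0.0397 -0.0381]
   jaw pts 148 front ylocal [-0.0518 -0.0404 -0.0383]
side 0.87 [331.3, 272.6] [0.5089 0.2612 0.0896]
side 0.54 [312.9, 225.5] [0.5077 0.1457 0.0899]
top 0.6 [211.8, 225.3] [0.5081 0.1464 0.0903]
top 0.57 [164.7, 222.5] [0.5101 0.2627 0.0905]
```

View pics/s10.png

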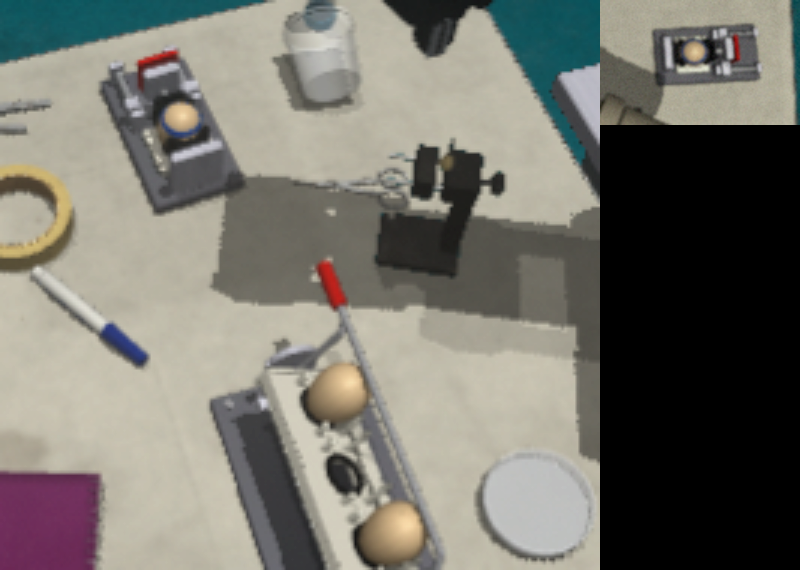

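```bash
python3 - <<'E'
from h import *
for c in('top','side'):
    A=[]
    for i in range(5):
        p,d=snapshot(c);v,u=np.nonzero(d>0);P=pix2w(c,u,v,d[v,u]);b=p[v,u].astype(float)
        m=(b[:,0]>1.15*b[:,2])&(np.linalg.norm(P[:,:2]-[.5425,-.1675],axis=1)<.021)&(P[:,2]>.055)
        A.append(P[m])
    A=np.vstack(A);m=A.mean(0);
    for _ in range(3):
        U,S,V=np.linalg.svd(A-A.mean(0),full_matrices=False);n=V[2]*np.sign(V[2,2]);e=(A-A.mean(0))@n;A=A[abs(e)<2*e.std()+1e-4]
    D=np.c_[2*A[:,:2],np.ones(len(A))];x=np.linalg.lstsq(D,(A[:,:2]**2).sum(1),rcond=None)[0]
    print(c,len(A),'normal',np.round(n,3),'rms',e.std(),'z',A[:,2].mean(),'circle ctr',np.round(x[:2],4))
E
```

```text
top 186 normal [-0.027  0.017  1.   ] rms 0.0025129635089827422 z 0.06366876432486501 circle ctr [ 0.542  -0.1658]
side 167 normal [-0.066 -0.011  0.998] rms 0.002123172432787988 z 0.06255256470884739 circle ctr [ 0.5418 -0.1668]
```

```bash
python3 -c "from bench import *; print(finish_job())"
```

```text
the job is handed in; nothing more can be done
None
```

I carried out every step and handed the job in at about 29 s of the 69 s allowed. No verdict is reported, so whether it passed rests on the checks below.

**What I did**
- I swung the hold-down bar fully back and lifted the blue-ringed egg out with a 24 N grip.
- I stood the egg blunt end up in the stand's cup. It touched down with about 4 N.
- I slid the jaw up by its red tab, then swung the bar down again over the other two eggs.

**What went wrong on the way**
- The first push on the bar missed: the fingers passed over the red sleeve without touching it. The camera showed the fingertips about 33 mm short of where the tool data place them. I allowed for that from then on and the second push worked.

**Last checks**
- **Marked egg:** it is about 2–3 mm from my measured cup axis, and within 1 mm of seat height. The plane through its blue ring is within about 4° of level. A free tilt fit to the egg's outline gave larger values (0.2 to 0.3 rad); I set it aside because the egg was partly hidden and the fit is poorly determined.
- **Jaw:** the top view puts it at about 27.7 mm and the side view at about 29 mm. I worked the pad travel out from this as roughly 2 to 3 mm; it was not measured directly.
- **Hold-down bar:** the red sleeve is back where it started, or 2 mm lower. I felt no clear end stop at the bottom.
- **Other two eggs:** both are within 1 mm of where they stood.
- **Marker and tape roll:** they look unmoved in the last picture, but I did not measure them again.
- **Arm:** it is clear of everything.

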